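# Load two cells into a sprung battery tray

### The job

Fit the two charged cells from the charging cradle into the two empty bays of the microscope lamp's battery tray, one at a time. First pull the tray's isolator knob out until it clicks; then put in each cell with its flat end against the sprung plunger and its button on the fixed contact, pressed fully down level on its rests; when both are in, push the isolator fully home again. Leave the other things on the bench where they are.

Things in the scene. Friction and masses are not known exactly. Their poses are not given: they have to be found in the camera images.
- cell_a: charged cell lying in the cradle: grey cylinder, 32 mm diameter, 70 mm long, 0.14 kg. Origin mid-length on its axis; +x runs to the button end (steel button 10 mm wide, 3 mm proud, on a white end with a white collar 4 mm wide; crimped groove near it); -x end is flat. Both cells are alike, either fits either bay; in the cradle they point opposite ways
- cell_b: charged cell lying in the cradle: grey cylinder, 32 mm diameter, 70 mm long, 0.14 kg. Origin mid-length on its axis; +x runs to the button end (steel button 10 mm wide, 3 mm proud, on a white end with a white collar 4 mm wide; crimped groove near it); -x end is flat. Both cells are alike, either fits either bay; in the cradle they point opposite ways
- button_a (a point): centre of the outer face of cell_a's button, 35 mm from the cell's middle
- button_b (a point): the same on cell_b
- cradle: black charging cradle, fixed, 100 (x) by 140 mm (y), origin mid underside. Cells lie in it along its x at y = -32 and +32 mm, axis 32 mm above the bench, on rests like the tray's; beside the middle 38 mm of a cell it is open for fingers to 22 mm below the axis. End stops 25 mm high, 4 mm beyond a cell's ends
- tray: open battery tray, fixed, base 104 (x) by 240 mm (y), origin mid underside. Bays along x at y = -50 (holds a fitted cell: leave it), +14 (bay_1), +78 mm (bay_2). Grey switch housing at y = -96 mm, 31 mm high, knob in its middle, 43 mm high terminals 34 mm either side in x
- bay_1 (a point): where the middle of a seated cell lies in this empty bay, 32 mm above the bench; axes as the tray's. Sprung plunger at the -x end, fixed contact at the +x end: a seated cell has its flat end to -x, its button to +x. Half-round rests carry the cell 19 to 33 mm either side of here, and reach up to 3 mm below its axis; between them it is open for fingers to 23 mm below the axis
- bay_2 (a point): where the middle of a seated cell lies in this empty bay, 32 mm above the bench; axes as the tray's. Sprung plunger at the +x end, fixed contact at the -x end: a seated cell has its flat end to +x, its button to -x. Half-round rests carry the cell 19 to 33 mm either side of here, and reach up to 3 mm below its axis; between them it is open for fingers to 23 mm below the axis
- contact_1 (a point): middle of the face of bay_1's fixed contact, a steel plate on a block 34 mm wide, 35 mm from the bay's centre; the block's top is 10 mm above this point. A cell lowered level lands on contact or plunger: tilt it about 28 degrees, flat end low, push the plunger back nearly to its stop, swing the button end down behind the contact, press down on to the rests
- contact_2 (a point): the same in bay_2. Friction at the ends can hold a cell above its rests, so press it down level; when let go, the plunger slides it along the bay until its button meets the contact
- plunger_1 (a joint): travel of bay_1's sprung plunger (14 mm disc on the cell's axis), 0 at rest to 0.012 m, a hard stop. At rest its face is 27 mm from the bay's centre, 8 mm too near for a level cell; 2 N starts it, 5.2 N with a cell seated, 6.8 N at the stop. The post behind it is 48 mm from the centre and rises 15 mm above the cell's axis, its barrel ends at 68 mm
- plunger_2 (a joint): travel of bay_2's sprung plunger (14 mm disc on the cell's axis), 0 at rest to 0.012 m, a hard stop. At rest its face is 27 mm from the bay's centre, 8 mm too near for a level cell; 2 N starts it, 5.2 N with a cell seated, 6.8 N at the stop. The post behind it is 48 mm from the centre and rises 15 mm above the cell's axis, its barrel ends at 68 mm
- isolator (a joint): stroke of the pull knob, straight up: 0 = pushed home (connected), 0.014 m = pulled out (isolated). A sprung detent holds it at either end; about 7 N pulls or pushes it to the middle, then it snaps on by itself
- isolator_grip (a point): point on the axis of the round black isolator knob to pinch from above; moves with the knob. Head 28 mm across from 1 mm above to 8 mm above here, 23 mm across from 4 to 9 mm below; top 11 mm above. Pushed home, this point is 22 mm above the switch housing
- slide_pack: bystander to leave alone: box of slides, 32x79x30 mm; origin at the middle of its underside
- timer: bystander to leave alone: pocket timer, 62x66x21 mm; origin at the middle of its underside
- objective_can: bystander to leave alone: black canister with pale screw cap, 37x37x64 mm; origin at the middle of its underside
- spare_eyepiece: bystander to leave alone: black eyepiece, 36x36x43 mm; origin at the middle of its underside
- loupe: bystander to leave alone: hand magnifier, 58x121x9 mm; origin at the middle of its underside
- needle_0: bystander to leave alone: dissecting needle, 9x137x8 mm; origin at the middle of its underside
- forceps: bystander to leave alone: steel forceps, 17x124x10 mm; origin at the middle of its underside
Not all that is in view belongs to the job. What is shaped like the cell_b but pink or turquoise is not meant.

How it is judged:
On the way, in this order (a step that is already met when the one before it is completed fails the run):
1. the isolator is pulled out to its detent (value of joint isolator above 0.011 m), for 0.2 s.
2. one cell is seated in an empty bay, the right way round, with the isolator out (((x of cell_a in the frame of bay_1 between -0.004 and 0.004 m and y of cell_a in the frame of bay_1 between -0.004 and 0.004 m and z of cell_a in the frame of bay_1 between -0.003 and 0.003 m and angle between the x axis of cell_a and the x axis of bay_1, either way round below 0.08 rad and x of button_a in the frame of bay_1 above 0.028 m) or (x of cell_a in the frame of bay_2 between -0.004 and 0.004 m and y of cell_a in the frame of bay_2 between -0.004 and 0.004 m and z of cell_a in the frame of bay_2 between -0.003 and 0.003 m and angle between the x axis of cell_a and the x axis of bay_2, either way round below 0.08 rad and x of button_a in the frame of bay_2 below -0.028 m) or (x of cell_b in the frame of bay_1 between -0.004 and 0.004 m and y of cell_b in the frame of bay_1 between -0.004 and 0.004 m and z of cell_b in the frame of bay_1 between -0.003 and 0.003 m and angle between the x axis of cell_b and the x axis of bay_1, either way round below 0.08 rad and x of button_b in the frame of bay_1 above 0.028 m) or (x of cell_b in the frame of bay_2 between -0.004 and 0.004 m and y of cell_b in the frame of bay_2 between -0.004 and 0.004 m and z of cell_b in the frame of bay_2 between -0.003 and 0.003 m and angle between the x axis of cell_b and the x axis of bay_2, either way round below 0.08 rad and x of button_b in the frame of bay_2 below -0.028 m)) and value of joint isolator above 0.011 m), for 0.2 s.
3. both cells are seated the right way round, one in each bay, with the isolator still out ((((x of cell_a in the frame of bay_1 between -0.004 and 0.004 m and y of cell_a in the frame of bay_1 between -0.004 and 0.004 m and z of cell_a in the frame of bay_1 between -0.003 and 0.003 m and angle between the x axis of cell_a and the x axis of bay_1, either way round below 0.08 rad and x of button_a in the frame of bay_1 above 0.028 m) and (x of cell_b in the frame of bay_2 between -0.004 and 0.004 m and y of cell_b in the frame of bay_2 between -0.004 and 0.004 m and z of cell_b in the frame of bay_2 between -0.003 and 0.003 m and angle between the x axis of cell_b and the x axis of bay_2, either way round below 0.08 rad and x of button_b in the frame of bay_2 below -0.028 m)) or ((x of cell_a in the frame of bay_2 between -0.004 and 0.004 m and y of cell_a in the frame of bay_2 between -0.004 and 0.004 m and z of cell_a in the frame of bay_2 between -0.003 and 0.003 m and angle between the x axis of cell_a and the x axis of bay_2, either way round below 0.08 rad and x of button_a in the frame of bay_2 below -0.028 m) and (x of cell_b in the frame of bay_1 between -0.004 and 0.004 m and y of cell_b in the frame of bay_1 between -0.004 and 0.004 m and z of cell_b in the frame of bay_1 between -0.003 and 0.003 m and angle between the x axis of cell_b and the x axis of bay_1, either way round below 0.08 rad and x of button_b in the frame of bay_1 above 0.028 m))) and value of joint isolator above 0.011 m), for 0.2 s.
At the end, for the whole second after the job is handed in: Both cells lie at rest in the two bays, one in each: middle within 4 mm along and across the bay and within 3 mm in height of the bay's centre, level along the bay within 0.08 rad, button towards the fixed contact; the isolator is pushed home (under 2 mm) ((((x of cell_a in the frame of bay_1 between -0.004 and 0.004 m and y of cell_a in the frame of bay_1 between -0.004 and 0.004 m and z of cell_a in the frame of bay_1 between -0.003 and 0.003 m and angle between the x axis of cell_a and the x axis of bay_1, either way round below 0.08 rad and x of button_a in the frame of bay_1 above 0.028 m) and (x of cell_b in the frame of bay_2 between -0.004 and 0.004 m and y of cell_b in the frame of bay_2 between -0.004 and 0.004 m and z of cell_b in the frame of bay_2 between -0.003 and 0.003 m and angle between the x axis of cell_b and the x axis of bay_2, either way round below 0.08 rad and x of button_b in the frame of bay_2 below -0.028 m)) or ((x of cell_a in the frame of bay_2 between -0.004 and 0.004 m and y of cell_a in the frame of bay_2 between -0.004 and 0.004 m and z of cell_a in the frame of bay_2 between -0.003 and 0.003 m and angle between the x axis of cell_a and the x axis of bay_2, either way round below 0.08 rad and x of button_a in the frame of bay_2 below -0.028 m) and (x of cell_b in the frame of bay_1 between -0.004 and 0.004 m and y of cell_b in the frame of bay_1 between -0.004 and 0.004 m and z of cell_b in the frame of bay_1 between -0.003 and 0.003 m and angle between the x axis of cell_b and the x axis of bay_1, either way round below 0.08 rad and x of button_b in the frame of bay_1 above 0.028 m))) and value of joint isolator below 0.002 m and linear speed of each of cell_a, cell_b below 0.02 m/s); the robot touches nothing.
It fails at once if a bystander (slide pack, timer, canister, eyepiece, magnifier, needle, forceps) is pushed more than 30 mm from its place (distance of any of slide_pack, timer, objective_can, spare_eyepiece, loupe, needle_0, forceps from where it was at the start of the episode above 0.03 m).
It also fails if it takes over 67 s, if anything falls off the work surface, if the arm or the gripper's body presses on something with over 40 N, if the wrist force passes 120 N, or if a joint passes its speed limit or range.

### The arm

A 7-joint arm with a two-finger parallel gripper is mounted at the origin on a cart in front of the work surface, level with it; the furniture and walls round the work are solid. World frame = base frame: x ahead of the robot, y to its left, z up, the work surface at z = 0. Lengths are in m, angles in rad, forces in N, time in s.
With the tool pointing down it reaches from about 0.425 to 0.925 m from the base axis. Payload 6.8 kg.
Tool frame: the origin (TCP) lies at the very end of the fingers, on their centre line; the grasp point (between the pads) lies ctrl.tcp_to_grasp behind it (ctrl.tcp_to_grasp is the distance from the TCP to the grasp point, in m); z points along the fingers, y is the direction in which the jaws open and shut (so a half turn about z gives the same grasp; the last joint's range is limited). The gripper opens to 88 mm and grips with 3 to 60 N. Pads are 20 mm wide; open, the fingers measure 115 mm over their backs; the gripper's body (75 mm by 178 mm) begins 61 mm behind the grasp point.
Start: joints at [1.039, 0.477, 0.022, 1.555, -0.011, 1.109, -0.083], TCP at [0.278, -0.615, 0.223] pointing down, gripper open.
Joint ranges: [-2.96, 2.96], [-0.34, 2.1], [-1.41, 1.46], [0.24, 2.44], [-1.37, 4.51], [0.17, 1.92], [-2.96, 2.96]. Speed limits (rad/s): [2.39, 2.39, 3.14, 3.14, 3.14, 3.14, 3.14].

### API

Orientations are given as a unit quaternion [x, y, z, w].
In Python, from plant import ctrl, viewer gives the robot as it stands.
- The arm moves only by the tool carry_out, never from a script. Its argument "targets" is a list of rows, each a list of 7 numbers: the shift along the tool's x, y, z in m, then the turn, a rotation vector about the tool's x, y, z in rad, then the opening in per cent of the stroke, from 0 (shut) to 100 (fully open). A call has 1 to 20 rows; each row shifts and turns the commanded pose from where the row before left it, along the tool's axes as they then stand; what a row does not reach is not made up. A row lasts 1/8 s, in which the tool goes at most 62.5 mm and 10.7 degrees, less where a joint would pass 70% of its speed; a pose out of reach is approached as far as the arm can. A call with a gripper value outside its range is refused whole. The fingers move at their own pace and stop on an object; "newtons" is the grip in N (left out, the last holds). Time passes only in rows, so rows that do not move let the fingers close. It gives the time, the measured TCP pose, the force and the opening at its end, in the units of the state.
- ctrl.get_obs(): the state, without advancing time (a new reading comes with each control period).
- viewer.read_camera(name): name is "side" or "top" or "wrist"; returns (picture, depth): 384x512x3 uint8, blue, green, red; 384x512 float32, m along the optical axis (not along the pixel's ray), 0 where there is no reading.
- viewer.get_calibration(name): a dict with "mtx" (3x3 intrinsics, pixels), "rvec" (rotation vector, rad) and "tvec" (3), from world to camera coordinates, as OpenCV has them. Camera axes: x right, y down, z forward; pixel columns grow to the right and rows downward; lengths in m; the calibration is good to about 2 mm. A picture is of the moment at which its call begins: read the wrist's pose just before it. get_calibration takes no time and is no camera call; for the wrist camera it gives the pose at the moment of the call.
- ctrl.hand_in(): hands the job in, once; it reports no verdict.
The state is a dict: "time": time; "joints": joint angles; "joint_velocities": joint speeds; "joint_efforts": joint torques, N m; "eef_pos": TCP position; "eef_rot": TCP orientation; "contact_force": force on the tool from outside, world axes, zero at the start; "moment": the same for the moment, N m; "finger_gap": finger opening in m.
Only numpy, scipy, OpenCV 4.12 (cv2) and the standard library are available. Lean on these libraries where they do the work, as an engineer would, in place of code of your own. Each camera call takes 0.05 s, during which the arm holds its last target.

## Working session

There is one attempt and no reset: what is moved stays moved. The work goes in short steps, Python scripts to look and compute and a tool call to move; the robot and the scene stay as the last step left them, time stands still between calls to the robot, and variables do not carry over. Pictures are saved under pics/ and viewed, and the job is handed in when it is done.

Besides the shell and the picture viewer there is one more tool, called as a command line: name --pt "numbers of a row" for each row, then --argument value for the rest. carry_out: Moves the arm, as the interface text tells. Its arguments: {"type":"object","properties":{"targets":{"type":"array","items":{"type":"array","items":{"type":"number"}}},"newtons":{"type":"number"}},"required":["targets"]}

```bash
ls; mkdir -p pics; cat > h.py <<'E'
import numpy as np, cv2
from plant import ctrl, viewer
from scipy.spatial.transform import Rotation as R
def cam(n):
    c=viewer.get_calibration(n); K=np.array(c['mtx'],float); Rm=cv2.Rodrigues(np.array(c['rvec'],float))[0]; t=np.array(c['tvec'],float).ravel()
    im,d=viewer.read_camera(n); return im,d,K,Rm,t
def cloud(d,K,Rm,t):
    v,u=np.mgrid[:d.shape[0],:d.shape[1]]
    P=np.stack([(u-K[0,2])/K[0,0]*d,(v-K[1,2])/K[1,1]*d,d],-1)
    W=(P-t)@Rm; W[d<=0]=np.nan; return W
E
python3 - <<'E'
from h import *
print(ctrl.get_obs()); print(ctrl.tcp_to_grasp)
for n in ['top','side','wrist']:
    im,d,K,Rm,t=cam(n); cv2.imwrite(f'pics/{n}0.png',im); np.savez(f'{n}0.npz',im=im,d=d,K=K,R=Rm,t=t); print(n,K,(-Rm.T@t),Rm[2])
E
```

```text
pics
{'time': 0.0, 'joints': array([ 1.03891105,  0.47779553,  0.02234921,  1.55642156, -0.0115266 ,
        1.1092992 , -0.08312802]), 'joint_velocities': array([-0.0015586 ,  0.00017063, -0.00096458,  0.00023468,  0.00191597,
        0.0006207 ,  0.00145707]), 'joint_efforts': array([-1.23522219e-03, -5.82860863e+01,  1.53349500e+00, -2.72611517e+01,
       -5.44999237e-02,  1.69901701e-02,  1.74951356e-04]), 'eef_pos': array([ 0.27731435, -0.61475405,  0.22169759]), 'eef_rot': array([ 9.77637006e-01,  2.10297596e-01, -2.44005409e-04, -8.64020941e-04]), 'contact_force': array([-0.01230286,  0.37282278,  0.61864001]), 'moment': array([ 5.86949820e-02,  9.65181942e-05, -2.28868572e-02]), 'finger_gap': 0.08796735062223819}
0.0187
top [[396.5219627    0.         251.90194396]
 [  0.         396.5219627  183.28573993]
 [  0.           0.           1.        ]] [0.23934792 0.00745824 1.5226839 ] [ 0.19368058  0.00749378 -0.98103602]
side [[361.73707106   0.         253.19915169]
 [  0.         361.73707106 190.46354691]
 [  0.           0.           1.        ]] [0.07231999 0.90104161 0.4272444 ] [ 0.44485403 -0.83263859 -0.32987553]
wrist [[333.49470322   0.         251.06187018]
 [  0.         333.49470322 188.58723736]
 [  0.           0.           1.        ]] [ 0.34169048 -0.5865386   0.38590945] [-0.2372028  -0.10474191 -0.96579706]
```

View pics/top0.png

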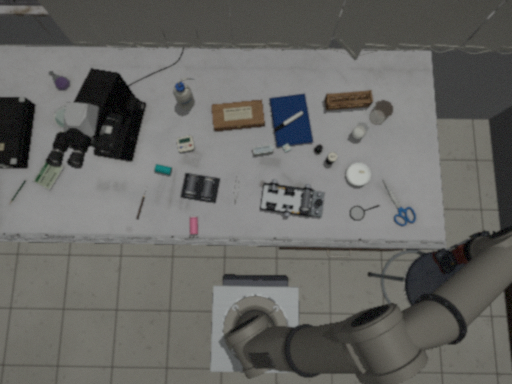

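View pics/side0.png

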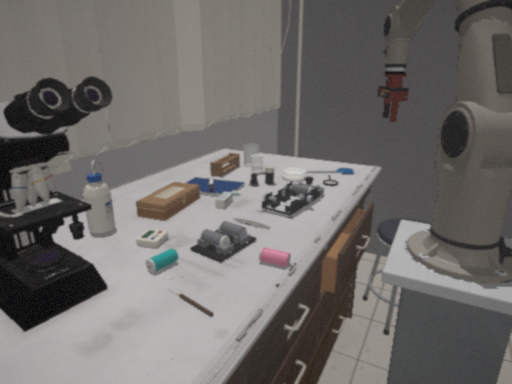

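```bash
python3 -c "
import cv2
im=cv2.imread('pics/top0.png'); cv2.imwrite('pics/top0z.png',cv2.resize(im[60:290,170:440],None,fx=2.9,fy=2.6,interpolation=cv2.INTER_CUBIC))"
```

```text
(no output)
```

View pics/top0z.png

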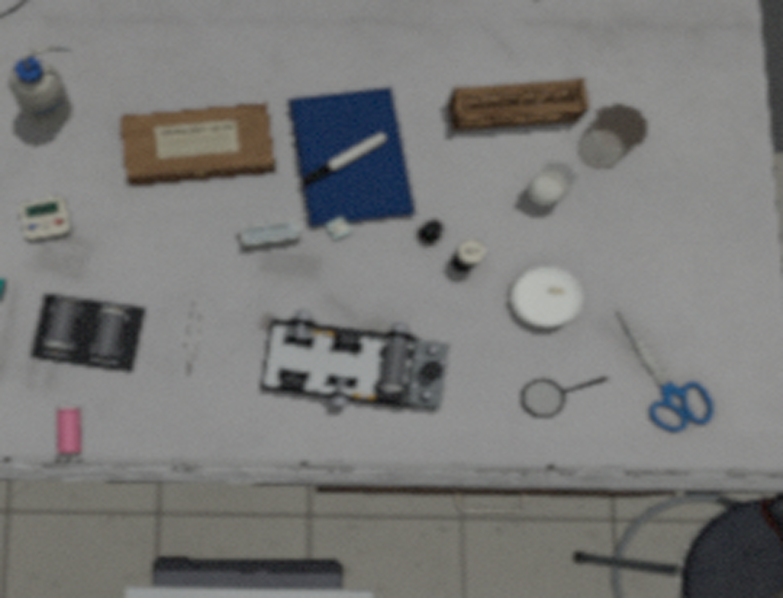

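```bash
python3 - <<'E'
import numpy as np,sys
from h import cloud
z=np.load('top0.npz'); W=cloud(z['d'],z['K'],z['R'],z['t'])
def p(zx,zy):
    u=170+zx/2.9; v=60+zy/2.6; print((zx,zy),(round(u),round(v)),W[round(v),round(u)].round(3))
for q in [(430,372),(395,362),(345,385),(267,390),(275,320),(440,410),(88,330),(62,325),(110,335),(34,358),(145,308),(335,403),(302,322)]: p(*q)
E
```

```text
(430, 372) (318, 203) [ 0.456 -0.228  0.065]
(395, 362) (306, 199) [ 0.473 -0.186  0.047]
(345, 385) (289, 208) [ 0.443 -0.125  0.015]
(267, 390) (262, 210) [ 0.435 -0.022  0.002]
(275, 320) (265, 183) [ 0.537 -0.031  0.026]
(440, 410) (322, 218) [ 0.408 -0.253 -0.002]
(88, 330) (200, 187) [0.52  0.22  0.012]
(62, 325) (191, 185) [0.521 0.249 0.048]
(110, 335) (208, 189) [0.506 0.185 0.047]
(34, 358) (182, 198) [ 0.479  0.292 -0.011]
(145, 308) (220, 178) [ 0.56   0.145 -0.004]
(335, 403) (286, 215) [ 0.412 -0.111  0.043]
(302, 322) (274, 184) [ 0.53  -0.065  0.045]
```

View pics/wrist0.png

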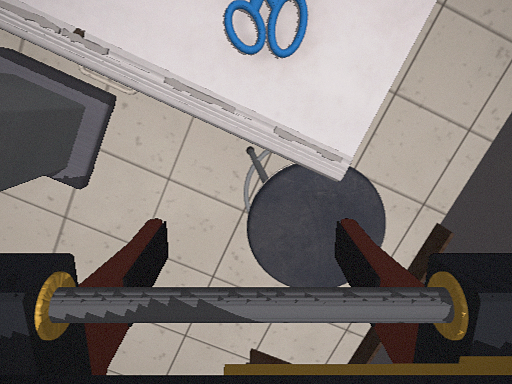

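```bash
cat >> h.py <<'E'
def down(yaw,tilt=0):
    # tool x = world x rotated by yaw; tilt>0: tool x end raised (top leans to -x)
    return R.from_euler('z',yaw)*R.from_euler('y',-tilt)*R.from_quat([1,0,0,0])
def plan(p1,r1,n,g,p0=None,r0=None):
    o=ctrl.get_obs()
    p0=o['eef_pos'] if p0 is None else np.array(p0); r0=R.from_quat(o['eef_rot']) if r0 is None else r0
    rv=(r0.inv()*r1).as_rotvec()
    step=np.round(rv/n,3); p=np.array(p0);r=r0; rows=[]
    for i in range(n):
        tgt=p0+(np.array(p1)-p0)*(i+1)/n
        d=np.round(r.inv().apply(tgt-p),3); p=p+r.apply(d); r=r*R.from_rotvec(step)
        rows.append(list(map(float,list(d)+list(step)+[g])))
    print(str(rows).replace(' ','')); print('end',p.round(4),'rot err',(r.inv()*r1).as_rotvec().round(4)); return p,r
E
python3 - <<'E'
from h import *
plan([.425,-.13,.22],down(-.05),11,36)
E
```

```text
[[0.03,-0.035,0.0,-0.0,0.0,0.043,36.0],[0.029,-0.036,0.0,-0.0,0.0,0.043,36.0],[0.028,-0.037,0.001,-0.0,0.0,0.043,36.0],[0.025,-0.038,-0.0,-0.0,0.0,0.043,36.0],[0.024,-0.039,0.0,-0.0,0.0,0.043,36.0],[0.022,-0.041,0.0,-0.0,0.0,0.043,36.0],[0.021,-0.041,0.001,-0.0,0.0,0.043,36.0],[0.019,-0.042,-0.0,-0.0,0.0,0.043,36.0],[0.017,-0.043,-0.0,-0.0,0.0,0.043,36.0],[0.015,-0.043,0.0,-0.0,0.0,0.043,36.0],[0.013,-0.045,0.0,-0.0,0.0,0.043,36.0]]
end [ 0.4253 -0.1296  0.2204] rot err [-0.0012  0.0007  0.0008]
```

carry_out --pt "0.03 -0.035 0 0 0 0.043 36" --pt "0.029 -0.036 0 0 0 0.043 36" --pt "0.028 -0.037 0.001 0 0 0.043 36" --pt "0.025 -0.038 0 0 0 0.043 36" --pt "0.024 -0.039 0 0 0 0.043 36" --pt "0.022 -0.041 0 0 0 0.043 36" --pt "0.021 -0.041 0.001 0 0 0.043 36" --pt "0.019 -0.042 0 0 0 0.043 36" --pt "0.017 -0.043 0 0 0 0.043 36" --pt "0.015 -0.043 0 0 0 0.043 36" --pt "0.013 -0.045 0 0 0 0.043 36" --pt "0 0 0 0 0 0 36" --pt "0 0 0 0 0 0 36"

```text
time: 1.78
eef_pos: [0.4252, -0.1306, 0.2205]
eef_rot: [1.0, -0.025, -0.0, 0.0]
contact_force: [-1.1, -0.0, -0.1]
finger_gap: 0.0314
```

```bash
python3 - <<'E'
from h import *
o=ctrl.get_obs(); print(o['joints'],o['eef_pos'],o['eef_rot'])
for n in ['wrist']:
    im,d,K,Rm,t=cam(n); cv2.imwrite(f'pics/{n}1.png',im); np.savez(f'{n}1.npz',im=im,d=d,K=K,R=Rm,t=t); print(n,(-Rm.T@t),Rm[2])
E
```

```text
[ 0.3611987   0.10915239 -0.21792013  2.06931699  0.02912928  0.96632598
 -1.49188764] [ 0.42518896 -0.13062582  0.22052669] [ 9.99699135e-01 -2.45264580e-02 -2.44275427e-04  1.78310255e-04]
wrist [ 0.49566544 -0.13458425  0.38461774] [-0.25956906  0.01283026 -0.96563931]
```

View pics/wrist1.png

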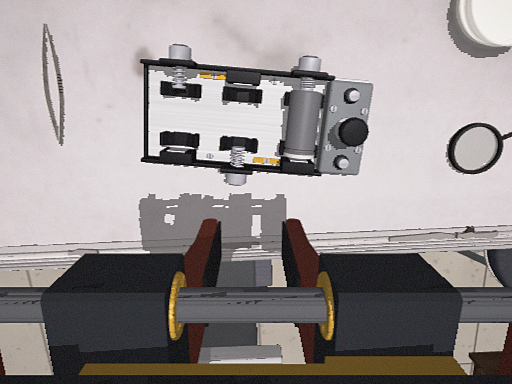

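```bash
python3 - <<'E'
import numpy as np,cv2
from h import cloud
z=np.load('wrist1.npz'); W=cloud(z['d'],z['K'],z['R'],z['t'])
def box(u0,u1,v0,v1,zl,zh):
    P=W[v0:v1,u0:u1].reshape(-1,3); P=P[(P[:,2]>zl)&(P[:,2]<zh)]
    print((u0,u1,v0,v1),len(P),'mean',P.mean(0).round(4),'mid',((P.min(0)+P.max(0))/2).round(4),'ext',np.ptp(P,axis=0).round(4))
    return P
box(330,375,110,155,.055,.08)
box(340,366,85,104,.036,.055)
box(330,355,152,172,.036,.055)
box(165,195,40,60,.03,.08); box(295,325,50,72,.03,.08); box(222,252,170,188,.03,.08)
box(285,325,85,160,.042,.06)
for u,v in [(350,130),(180,52),(310,62),(237,179),(200,120),(100,150),(365,90),(304,120),(150,62),(142,165),(358,172)]: print((u,v),W[v,u].round(4))
im=z['im'][30:200,125:385]; cv2.imwrite('pics/tz.png',cv2.resize(im,None,fx=3,fy=3,interpolation=cv2.INTER_CUBIC))
E
```

```text
(330, 375, 110, 155) 696 mean [ 0.461  -0.2301  0.0649] mid [ 0.4604 -0.2311  0.0617] ext [0.0275 0.0269 0.0126]
(340, 366, 85, 104) 145 mean [ 0.4941 -0.2349  0.0427] mid [ 0.4945 -0.2365  0.0415] ext [0.0138 0.0132 0.0108]
(330, 355, 152, 172) 132 mean [ 0.4274 -0.2259  0.0425] mid [ 0.4271 -0.2264  0.0411] ext [0.0141 0.0149 0.0101]
(165, 195, 40, 60) 347 mean [ 0.5421 -0.0681  0.0425] mid [ 0.5429 -0.0667  0.0415] ext [0.0152 0.023  0.0168]
(295, 325, 50, 72) 345 mean [ 0.5254 -0.192   0.0428] mid [ 0.526  -0.1912  0.0424] ext [0.0156 0.0276 0.017 ]
(222, 252, 170, 188) 335 mean [ 0.4182 -0.116   0.0447] mid [ 0.4172 -0.116   0.0425] ext [0.0195 0.0301 0.0167]
(285, 325, 85, 160) 1843 mean [ 0.4691 -0.1855  0.0477] mid [ 0.4693 -0.1863  0.0471] ext [0.0715 0.0348 0.0102]
(350, 130) [ 0.4627 -0.2266  0.0657]
(180, 52) [ 0.542  -0.0689  0.0436]
(310, 62) [ 0.5271 -0.1929  0.0426]
(237, 179) [ 0.4151 -0.1158  0.0433]
(200, 120) [ 0.476  -0.0774  0.0113]
(100, 150) [0.4471 0.0426 0.0009]
(365, 90) [ 0.4987 -0.25    0.033 ]
(304, 120) [ 0.4729 -0.1859  0.0479]
(150, 62) [ 0.5358 -0.0361  0.0325]
(142, 165) [ 0.4275 -0.004   0.0025]
(358, 172) [ 0.414  -0.246   0.0326]
```

View pics/tz.png

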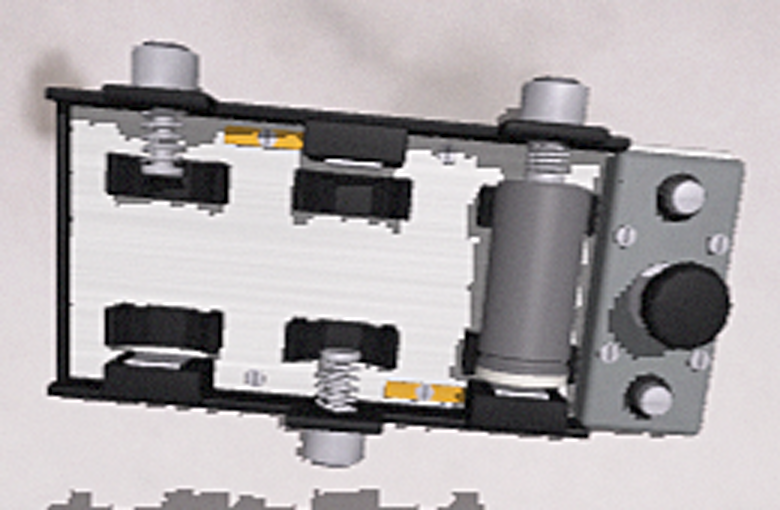

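```bash
cat >> h.py <<'E'
from scipy.optimize import least_squares
def cyl(P,yaw,r=None):
    "P points; axis horizontal along yaw; returns cross coord c (along ey), z, r"
    ey=np.array([-np.sin(yaw),np.cos(yaw)]); c=P[:,:2]@ey; zz=P[:,2]
    f=lambda q: np.hypot(c-q[0],zz-q[1])-(q[2] if r is None else r)
    s=least_squares(f,[np.median(c),np.median(zz)-.01,.01][:3 if r is None else 2],loss='soft_l1',f_scale=.001)
    return s.x, np.sqrt(np.mean(s.fun**2))
E
python3 - <<'E'
from h import *
z=np.load('wrist1.npz'); W=cloud(z['d'],z['K'],z['R'],z['t'])
yaw=-.134; ex=np.array([np.cos(yaw),np.sin(yaw)]); ey=np.array([-np.sin(yaw),np.cos(yaw)])
def box(u0,u1,v0,v1,zl,zh):
    P=W[v0:v1,u0:u1].reshape(-1,3); return P[(P[:,2]>zl)&(P[:,2]<zh)]
for n,b,r in [('b2',(165,195,40,60,.03,.08),None),('bf',(295,325,50,72,.03,.08),None),('b1',(222,252,176,188,.03,.08),None),('cell',(285,325,90,150,.034,.06),.016)]:
    P=box(*b); print(n,cyl(P,yaw,r), 'x',np.percentile(P[:,:2]@ex,[2,98]).round(4))
# cell yaw
P=box(285,325,90,145,.045,.06); 
for y in [-.15,-.14,-.13,-.12,-.11]:
    print(y,cyl(box(285,325,90,145,.036,.06),y,.016)[1])
k=box(330,375,110,155,.063,.08); print('knob',k[:,:2].mean(0),(k[:,:2].mean(0))@ey,(k[:,:2].mean(0))@ex)
# housing top
Hs=box(320,375,75,185,.028,.0345); c=Hs[:,:2]@np.c_[ex,ey]; print('housing',np.percentile(c,[1,99],axis=0))
E
```

```text
b2 (array([0.00629604, 0.03390565, 0.01081284]), np.float64(0.0016238588785287941)) x [0.539  0.5537]
bf (array([-0.12163455,  0.0342857 ,  0.01053355]), np.float64(0.002288086465377692)) x [0.5388 0.554 ]
b1 (array([-0.05829109,  0.03414492,  0.01065397]), np.float64(0.0009422952354414016)) x [0.4197 0.4304]
cell (array([-0.12202392,  0.034009  ]), np.float64(0.0009007846050587892)) x [0.4652 0.521 ]
-0.15 0.0009122070022772144
-0.14 0.0008960660656061509
-0.13 0.0008878038795962077
-0.12 0.0008876726886315121
-0.11 0.0008957003162739373
knob [ 0.46075975 -0.23093505] -0.16730761325585405 0.48748200632509087
housing [[ 0.44010784 -0.1888183 ]
 [ 0.53564503 -0.14101822]]
```

```bash
python3 - <<'E'
from h import *
p,r=plan([.4608,-.2313,.10],down(-.134),4,38)
plan([.4608,-.2313,.0375],down(-.134),3,38,p,r)
E
```

```text
[[0.01,0.025,0.03,0.0,0.0,0.021,38.0],[0.011,0.024,0.03,0.0,0.0,0.021,38.0],[0.011,0.024,0.03,0.0,0.0,0.021,38.0],[0.012,0.024,0.031,0.0,0.0,0.021,38.0]]
end [ 0.461  -0.2315  0.0996] rot err [ 0.0004  0.0003 -0.0005]
[[-0.0,-0.0,0.021,0.0,0.0,-0.0,38.0],[-0.0,-0.0,0.02,0.0,0.0,-0.0,38.0],[-0.0,-0.0,0.021,0.0,0.0,-0.0,38.0]]
end [ 0.461  -0.2315  0.0376] rot err [ 0.0004  0.0003 -0.0005]
```

carry_out --pt "0.01 0.025 0.03 0 0 0.021 38" --pt "0.011 0.024 0.03 0 0 0.021 38" --pt "0.011 0.024 0.03 0 0 0.021 38" --pt "0.012 0.024 0.031 0 0 0.021 38" --pt "0 0 0 0 0 0 38" --pt "0 0 0.015 0 0 0 38"

```text
time: 2.58
eef_pos: [0.4622, -0.2309, 0.0855]
eef_rot: [0.998, -0.067, 0.001, 0.0]
contact_force: [0.1, -0.4, -0.4]
finger_gap: 0.0331
```

```bash
python3 - <<'E'
from h import *
o=ctrl.get_obs(); print(o['joints'],o['eef_pos'],R.from_quat(o['eef_rot']).as_euler('zyx'))
im,d,K,Rm,t=cam('wrist'); cv2.imwrite('pics/wrist2.png',im); np.savez('wrist2.npz',im=im,d=d,K=K,R=Rm,t=t)
W=cloud(d,K,Rm,t)
yaw=-.134; ex=np.array([np.cos(yaw),np.sin(yaw)]); ey=np.array([-np.sin(yaw),np.cos(yaw)])
m=(W[...,2]>.06)&(W[...,2]<.075)&(np.hypot(W[...,0]-.46,W[...,1]+.231)<.03)
v,u=np.nonzero(m); print(u.min(),u.max(),v.min(),v.max(),W[m].mean(0), W[m][:,:2].mean(0)@np.c_[ex,ey], np.ptp(W[m],axis=0))
E
```

```text
[ 0.44955674  0.40523701 -0.13072712  2.04385563  0.08042956  0.69478226
 -1.437236  ] [ 0.4622064  -0.23085996  0.08545592] [1.34035376e-01 2.25799084e-03 3.14077190e+00]
229 274 201 245 [ 0.46188354 -0.23172913  0.06524164] [ 0.48870181 -0.16794444] [0.02762819 0.02721795 0.00761823]
```

View pics/wrist2.png

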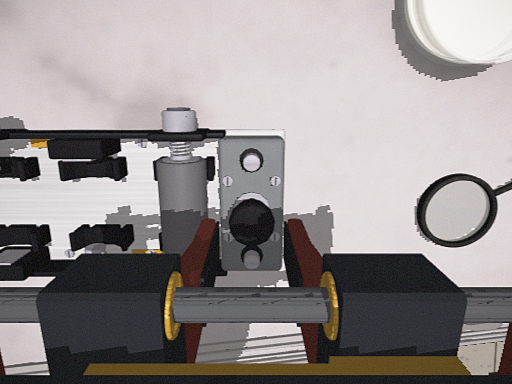

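carry_out --pt "0 0.001 0.016 0 0 0 38" --pt "0 0 0.016 0 0 0 38" --pt "0 0 0.016 0 0 0 38" --pt "0 0 0 0 0 0 38" --pt "0 0 0 0 0 0 20" --pt "0 0 0 0 0 0 20" --pt "0 0 0 0 0 0 20" --newtons 40

```text
time: 3.5
eef_pos: [0.4615, -0.231, 0.0367]
eef_rot: [0.998, -0.066, 0.0, -0.0]
contact_force: [0.8, 1.2, -6.3]
finger_gap: 0.0264
```

carry_out --pt "0 0 -0.005 0 0 0 20" --pt "0 0 -0.005 0 0 0 20" --pt "0 0 -0.005 0 0 0 20" --pt "0 0 -0.001 0 0 0 20" --pt "0 0 0 0 0 0 20" --pt "0 0 0 0 0 0 20"

```text
time: 4.25
eef_pos: [0.4612, -0.2309, 0.051]
eef_rot: [0.998, -0.066, -0.0, -0.0]
contact_force: [7.1, -1.2, -25.7]
finger_gap: 0.0261
```

```bash
python3 - <<'E'
from h import *
o=ctrl.get_obs()
p=o['eef_pos']+[0,0,.05]
plan([.45,.21,.18],down(-.12),9,70,p,R.from_quat(o['eef_rot']))
E
```

```text
[[-0.008,-0.048,-0.009,-0.0,0.0,-0.001,70.0],[-0.007,-0.049,-0.008,-0.0,0.0,-0.001,70.0],[-0.008,-0.048,-0.009,-0.0,0.0,-0.001,70.0],[-0.008,-0.049,-0.009,-0.0,0.0,-0.001,70.0],[-0.007,-0.048,-0.009,-0.0,0.0,-0.001,70.0],[-0.008,-0.049,-0.008,-0.0,0.0,-0.001,70.0],[-0.007,-0.048,-0.009,-0.0,0.0,-0.001,70.0],[-0.007,-0.048,-0.009,-0.0,0.0,-0.001,70.0],[-0.008,-0.049,-0.009,-0.0,0.0,-0.001,70.0]]
end [0.4498 0.2101 0.1803] rot err [-0.0007  0.0003 -0.0038]
```

carry_out --pt "0 0 0.001 0 0 0 38" --pt "0 0 0 0 0 0 38" --pt "0 0 -0.025 0 0 0 38" --pt "0 0 -0.025 0 0 0 38" --pt "-0.008 -0.048 -0.009 0 0 0 60" --pt "-0.008 -0.048 -0.009 0 0 0 60" --pt "-0.008 -0.048 -0.009 0 0 0 60" --pt "-0.008 -0.048 -0.009 0 0 0 60" --pt "-0.008 -0.048 -0.009 0 0 0 60" --pt "-0.008 -0.049 -0.009 0 0 0 60" --pt "-0.007 -0.049 -0.009 0 0 0 60" --pt "-0.007 -0.049 -0.009 0 0 0 60" --pt "-0.007 -0.049 -0.009 0 0 0 60" --pt "0 0 0 0 0 0 60" --pt "0 0 0 0 0 0 60"

```text
time: 6.12
eef_pos: [0.4512, 0.209, 0.1829]
eef_rot: [0.998, -0.067, 0.0, 0.0]
contact_force: [-0.2, 0.2, -0.9]
finger_gap: 0.0529
```

```bash
python3 - <<'E'
from h import *
o=ctrl.get_obs(); print(o['joints'],o['eef_pos'],R.from_quat(o['eef_rot']).as_euler('zyx'))
for n in ['wrist']:
    im,d,K,Rm,t=cam(n); cv2.imwrite(f'pics/{n}3.png',im); np.savez(f'{n}3.npz',im=im,d=d,K=K,R=Rm,t=t)
E
```

```text
[-0.24288472  0.2563004  -0.36746438  1.9942821   0.11671546  0.91076684
 -2.37577004] [0.45115547 0.20898719 0.18290524] [1.33855525e-01 5.16053923e-04 3.14082413e+00]
```

View pics/wrist3.png

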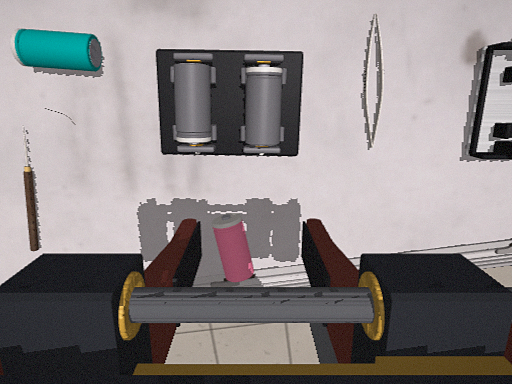

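```bash
python3 - <<'E'
from h import *
z=np.load('wrist3.npz'); W=cloud(z['d'],z['K'],z['R'],z['t'])
def box(u0,u1,v0,v1,zl,zh):
    P=W[v0:v1,u0:u1].reshape(-1,3); return P[(P[:,2]>zl)&(P[:,2]<zh)]
for n,b in [('L',(172,215,66,142,.036,.06)),('R',(242,288,68,146,.036,.06))]:
    P=box(*b)
    q=least_squares(lambda q: np.hypot((P[:,1]-q[0])*np.cos(q[1])-(P[:,0]-.52)*np.sin(q[1]),P[:,2]-q[2])-.016,[P[:,1].mean(),-.1,.032],loss='soft_l1',f_scale=.001)
    yaw=q.x[1]; ex=np.array([np.cos(yaw),np.sin(yaw)]); s=(P[:,:2]-[.52,q.x[0]])@ex
    P2=P[P[:,2]>.044]; s2=(P2[:,:2]-[.52,q.x[0]])@ex
    print(n,len(P),'y at x=.52',q.x, 'rms',np.sqrt(np.mean(q.fun**2)),'s range',np.percentile(s2,[0,1,99,100]).round(4), 'mid',np.array([.52,q.x[0]])+ex*(s2.min()+s2.max())/2)
# cradle base outline
m=(W[...,2]<.012)&(z['im'].max(-1)<70); v,u=np.nonzero(m&(np.abs(np.arange(512)[None]-230)<80)&(np.arange(384)[:,None]<165)&(np.arange(384)[:,None]>42)); P=W[v,u]
r=cv2.minAreaRect((P[:,:2]*1000).astype(np.float32)); print(r, P[:,2].mean())
E
python3 -c "
import cv2
im=cv2.imread('pics/wrist3.png')[40:165,150:310]; cv2.imwrite('pics/cz.png',cv2.resize(im,None,fx=4,fy=4,interpolation=cv2.INTER_CUBIC))"
```

```text
L 2653 y at x=.52 [ 0.25272581 -0.15037233  0.03401408] rms 0.0006205957884631185 s range [-0.0287 -0.0278  0.035   0.0356] mid [0.52343804 0.2522049 ]
R 2699 y at x=.52 [ 0.18800573 -0.1494564   0.03396155] rms 0.000678966870794042 s range [-0.0409 -0.0396  0.0248  0.0254] mid [0.51233285 0.18916024]
((518.1260986328125, 221.11187744140625), (138.48983764648438, 101.10655212402344), 81.5407943725586) 0.011314524398180675
```

View pics/cz.png

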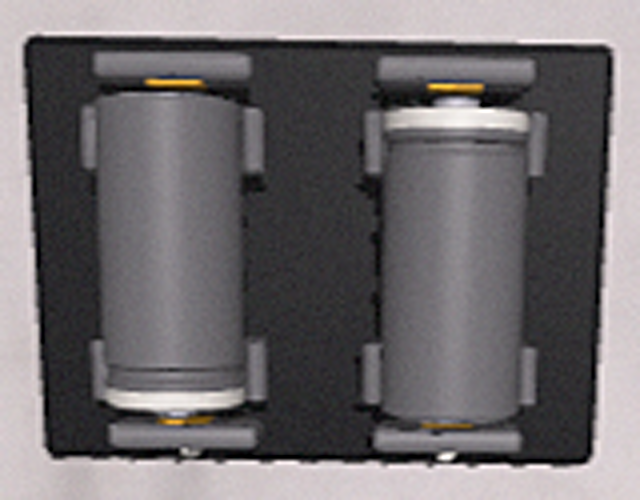

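```bash
python3 - <<'E'
from h import *
p,r=plan([.5205,.2526,.075],down(-.15),3,50)
plan([.5205,.2526,.018],down(-.15),3,50,p,r)
E
```

```text
[[0.021,-0.018,0.036,0.0,-0.0,0.005,50.0],[0.021,-0.018,0.036,0.0,-0.0,0.005,50.0],[0.02,-0.018,0.036,0.0,-0.0,0.005,50.0]]
end [0.5201 0.253  0.0746] rot err [ 0.0011 -0.0003 -0.0001]
[[0.0,0.0,0.019,0.0,-0.0,-0.0,50.0],[0.0,0.0,0.019,0.0,-0.0,-0.0,50.0],[0.0,0.0,0.019,0.0,-0.0,-0.0,50.0]]
end [0.5201 0.2529 0.0176] rot err [ 0.0011 -0.0003 -0.0001]
```

carry_out --pt "0.021 -0.018 0.036 0 0 0.005 50" --pt "0.021 -0.018 0.036 0 0 0.005 50" --pt "0.021 -0.018 0.036 0 0 0.005 50" --pt "0 0 0.019 0 0 0 50" --pt "0 0 0.019 0 0 0 50" --pt "0 0 0.019 0 0 0 50" --pt "0 0 0 0 0 0 50" --pt "0 0 0 0 0 0 50"

```text
time: 7.18
eef_pos: [0.5211, 0.2549, 0.0183]
eef_rot: [0.997, -0.074, 0.0, -0.0]
contact_force: [0.1, -0.2, 0.4]
finger_gap: 0.0437
```

```bash
python3 - <<'E'
from h import *
o=ctrl.get_obs(); print(o['joints'],o['eef_pos'],R.from_quat(o['eef_rot']).as_euler('zyx'))
for n in ['wrist']:
    im,d,K,Rm,t=cam(n); cv2.imwrite(f'pics/{n}4.png',im); np.savez(f'{n}4.npz',im=im,d=d,K=K,R=Rm,t=t)
E
```

```text
[-0.34199998  0.60526288 -0.28779877  1.91410476  0.26740838  0.65815853
 -2.51309635] [0.5211036  0.25494199 0.01834486] [ 1.48233081e-01  8.89169056e-04 -3.14115569e+00]
```

View pics/wrist4.png

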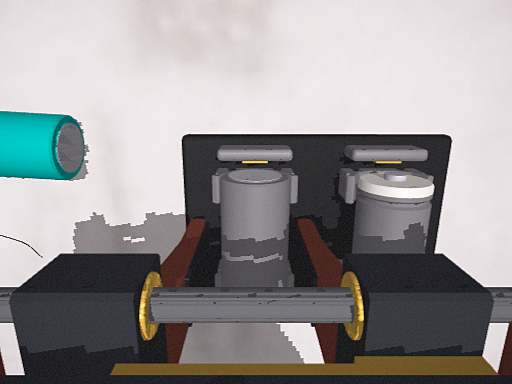

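carry_out --pt "0 0.002 0 0 0 0 50" --pt "0 0 0 0 0 0 20" --pt "0 0 0 0 0 0 20" --pt "0 0 0 0 0 0 20" --pt "0 0 0 0 0 0 20" --newtons 60

```text
time: 7.85
eef_pos: [0.5208, 0.2529, 0.018]
eef_rot: [0.997, -0.074, 0.0, -0.0]
contact_force: [-0.5, -1.0, 4.5]
finger_gap: 0.0312
```

```bash
python3 - <<'E'
from h import *
o=ctrl.get_obs(); print(o['eef_pos'],R.from_quat(o['eef_rot']).as_euler('zyx'),o['contact_force'],o['finger_gap'])
im,d,K,Rm,t=cam('wrist'); W=cloud(d,K,Rm,t)
P=W[165:250,215:295].reshape(-1,3);P=P[(P[:,2]>.04)&(P[:,2]<.06)]
yaw=-.15;ex=np.array([np.cos(yaw),np.sin(yaw)])
s=(P[:,:2]-o['eef_pos'][:2])@ex; print(np.percentile(s,[98,99,99.5,100]))
print(cyl(P,yaw,.016), o['eef_pos'][:2]@[-np.sin(yaw),np.cos(yaw)])
E
```

```text
[0.52077807 0.25285776 0.01796926] [ 1.48270556e-01  4.69457839e-04 -3.14153973e+00] [-0.51577949 -1.02612264  4.53201456] 0.031175918388359078
[0.03740969 0.03753335 0.03761807 0.03790209]
(array([0.32706611, 0.03393283]), np.float64(0.0016531871948452792)) 0.3278425383977537
```

```bash
python3 - <<'E'
from h import *
z=np.load('wrist3.npz'); W=cloud(z['d'],z['K'],z['R'],z['t'])
yaw=-.15;ex=np.array([np.cos(yaw),np.sin(yaw)]); ey=np.array([-np.sin(yaw),np.cos(yaw)])
for n,u0,u1,c in [('L',170,217,(.52,.2527)),('R',240,290,(.52,.1880))]:
    P=W[50:160,u0:u1].reshape(-1,3); P=P[(P[:,2]>.0465)&(P[:,2]<.06)]
    s=(P[:,:2]-c)@ex; print(n,np.percentile(s,[0,.5,1,2,98,99,99.5,100]).round(4))
    P=W[50:160,u0:u1].reshape(-1,3); P=P[(P[:,2]>.04)&(P[:,2]<.0465)]
    s=(P[:,:2]-c)@ex; print(n,np.percentile(s,[0,.5,1,2,98,99,99.5,100]).round(4))
z=np.load('wrist1.npz'); W=cloud(z['d'],z['K'],z['R'],z['t'])
yaw=-.134;ex=np.array([np.cos(yaw),np.sin(yaw)])
P=W[75:170,280:330].reshape(-1,3); P=P[(P[:,2]>.0465)&(P[:,2]<.06)]
c=np.array([.4736,-.1362])-.05*np.array([-np.sin(yaw),np.cos(yaw)])
s=(P[:,:2]-c)@ex; print('fitted',np.percentile(s,[0,.5,1,2,98,99,99.5,100]).round(4))
E
```

```text
L [-0.029  -0.0288 -0.0281 -0.0277  0.0358  0.0366  0.0368  0.0377]
L [-0.0291 -0.0285 -0.0282 -0.0274  0.0374  0.0377  0.0378  0.0381]
R [-0.0405 -0.0398 -0.0393 -0.0385  0.0248  0.0254  0.0256  0.0259]
R [-0.0409 -0.0407 -0.0403 -0.0393  0.025   0.0257  0.026   0.0272]
fitted [-0.0324 -0.0318 -0.0315 -0.0307  0.0482  0.0488  0.0492  0.0499]
```

```bash
cat >> h.py <<'E'
YAW=-.134
EX=np.array([np.cos(YAW),np.sin(YAW),0]); EY=np.array([-np.sin(YAW),np.cos(YAW),0])
B1=np.array([.4755,-.1223,.032]); B2=np.array([.4840,-.0589,.032])
def cellpose(B,cx,cz,tilt,off,ctilt=None,cy=0):
    """TCP pose so that the cell centre is at cx,cz; tilt = tool tilt; off = cell centre in tool frame"""
    r=down(YAW,tilt); c=B+EX*cx+EY*cy+np.array([0,0,cz]); return c-r.apply(off), r
def whereis(B,off):
    o=ctrl.get_obs(); r=R.from_quat(o['eef_rot']); c=o['eef_pos']+r.apply(off)-B
    x=r.apply([1,0,0]); 
    print('t',round(o['time'],2),'cell in bay mm: x %.1f y %.1f z %.1f'%tuple(1000*np.array([c@EX,c@EY,c[2]])),'tooltilt',round(np.arcsin(x[2]),3),'yaw',round(np.arctan2(x[1],x[0]),3),'F(bay)',np.round([o['contact_force']@EX,o['contact_force']@EY,o['contact_force'][2]],1),'gap',round(o['finger_gap'],4),'j',o['joints'].round(2))
def chain(segs,p=None,r=None):
    for (pp,rr,n,g) in segs: p,r=plan(pp,rr,n,g,p,r)
    return p,r
E
python3 - <<'E'
from h import *
o=ctrl.get_obs(); off=[.0022,0,-.014]
a=cellpose(B2,-.010,.075,0,off); b=cellpose(B2,-.010,.04,-.489,off)
p0=o['eef_pos']; r0=R.from_quat(o['eef_rot'])
chain([(p0+[0,0,.08],r0,3,20),(*a,7,20),(*b,3,20)])
E
```

```text
[[0.0,-0.0,-0.027,0.0,0.0,0.0,20.0],[0.0,-0.0,-0.026,0.0,0.0,0.0,20.0],[0.0,-0.0,-0.027,0.0,0.0,0.0,20.0]]
end [0.5207 0.2528 0.0979] rot err [0. 0. 0.]
[[-0.0,0.045,0.001,-0.0,-0.0,-0.002,20.0],[-0.001,0.045,0.0,-0.0,-0.0,-0.002,20.0],[-0.0,0.045,0.001,-0.0,-0.0,-0.002,20.0],[-0.001,0.044,0.001,-0.0,-0.0,-0.002,20.0],[-0.001,0.045,0.001,-0.0,-0.0,-0.002,20.0],[-0.0,0.045,0.0,-0.0,-0.0,-0.002,20.0],[-0.001,0.045,0.001,-0.0,-0.0,-0.002,20.0]]
end [ 0.4722 -0.0574  0.0929] rot err [-0.0001 -0.0004 -0.0003]
[[-0.002,-0.0,0.011,-0.0,-0.163,-0.0,20.0],[-0.001,-0.0,0.011,-0.0,-0.163,-0.0,20.0],[0.002,-0.0,0.011,-0.0,-0.163,-0.0,20.0]]
end [ 0.4659 -0.0566  0.0602] rot err [-0.0002 -0.0004 -0.0002]
```

carry_out --pt "0 0 -0.027 0 0 0 20" --pt "0 0 -0.027 0 0 0 20" --pt "0 0 -0.026 0 0 0 20" --pt "0 0.045 0.001 0 0 -0.002 20" --pt "-0.001 0.045 0 0 0 -0.002 20" --pt "0 0.045 0.001 0 0 -0.002 20" --pt "-0.001 0.045 0.001 0 0 -0.002 20" --pt "-0.001 0.045 0.001 0 0 -0.002 20" --pt "0 0.045 0 0 0 -0.002 20" --pt "-0.001 0.045 0.001 0 0 -0.002 20" --pt "-0.002 0 0.011 0 -0.163 0 20" --pt "-0.001 0 0.011 0 -0.163 0 20" --pt "0.002 0 0.011 0 -0.163 0 20" --pt "0 0 0 0 0 0 20"

```text
time: 9.65
eef_pos: [0.4655, -0.0575, 0.0567]
eef_rot: [0.968, -0.065, -0.244, -0.017]
contact_force: [-1.1, -1.0, -1.0]
finger_gap: 0.0311
```

```bash
python3 - <<'E'
from h import *
off=[.0022,0,-.014]
whereis(B2,off)
for n in ['wrist','side']:
    im,d,K,Rm,t=cam(n); cv2.imwrite(f'pics/{n}5.png',im); np.savez(f'{n}5.npz',im=im,d=d,K=K,R=Rm,t=t)
    if n=='side': cv2.imwrite('pics/side5z.png',cv2.resize(im[130:260,200:380],None,fx=4,fy=4,interpolation=cv2.INTER_CUBIC))
E
```

```text
t 9.65 cell in bay mm: x -9.9 y -1.0 z 36.0 tooltilt -0.493 yaw -0.134 F(bay) [-0.9 -1.2 -1. ] gap 0.0311 j [ 0.22  0.66 -0.27  1.8   0.09  1.19 -1.79]
```

View pics/wrist5.png

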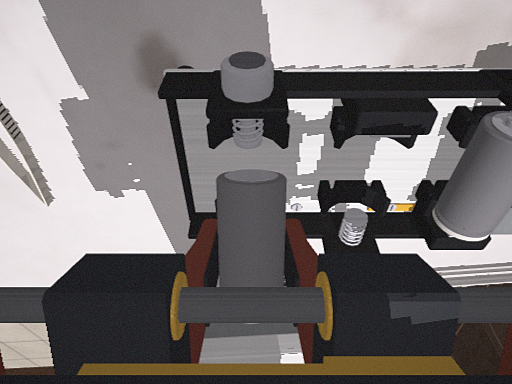

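View pics/side5z.png

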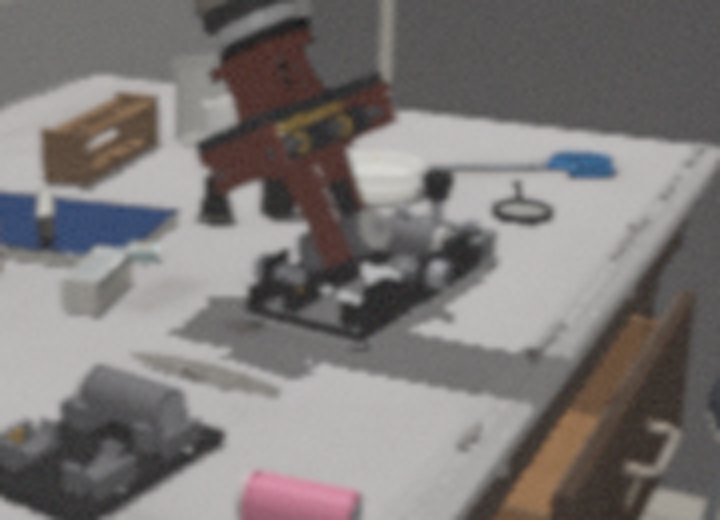

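```bash
python3 - <<'E'
from h import *
z=np.load('wrist5.npz'); W=cloud(z['d'],z['K'],z['R'],z['t'])
P=W[52:100,218:276].reshape(-1,3); P=P[(P[:,2]>.034)&(P[:,2]<.06)]; print(cyl(P,YAW)); b=(P@EX); print(np.percentile(b,[1,99]))
P=W[180:245,215:290].reshape(-1,3); P=P[(P[:,2]>.03)&(P[:,2]<.12)]; r=down(YAW,-.493); 
ey=EY; c=P@EY; print('cell ey pct',np.percentile(c,[1,50,99]), np.percentile(c,[1,99]).mean())
o=ctrl.get_obs(); print('tcp ey',o['eef_pos']@EY,'bay2',B2@EY)
E
```

```text
(array([0.00620388, 0.03443097, 0.01004729]), np.float64(0.002115524723496029))
[0.53939468 0.55457342]
cell ey pct [-0.0125848   0.00425646  0.0210334 ] 0.004224300855380101
tcp ey 0.0053031774218886135 bay2 0.0062900951984305314
```

```bash
sed -i 's/^B1=.*/B1=np.array([.4755,-.1223,.032])+.001*EY; B2=np.array([.4840,-.0589,.032])+.001*EY/' h.py
python3 - <<'E'
from h import *
off=[.0022,0,-.014]; t=-.489
chain([(*cellpose(B2,-.010,.0185,t,off),2,20),(*cellpose(B2,0,.0185,t,off),3,20)])
E
```

```text
[[0.005,-0.001,0.009,-0.0,-0.0,0.0,20.0],[0.005,-0.001,0.009,-0.0,-0.0,0.0,20.0]]
end [ 0.4658 -0.0554  0.0388] rot err [-0.0002 -0.0008  0.0001]
[[0.003,0.0,-0.002,-0.0,-0.0,0.0,20.0],[0.003,0.0,-0.001,-0.0,-0.0,0.0,20.0],[0.003,0.0,-0.002,-0.0,-0.0,0.0,20.0]]
end [ 0.476  -0.0568  0.039 ] rot err [-0.0002 -0.0008  0.0001]
```

carry_out --pt "0.005 -0.001 0.009 0 0 0 20" --pt "0.005 -0.001 0.009 0 0 0 20" --pt "0 0 0 0 0 0 20" --pt "0.003 0 -0.002 0 0 0 20" --pt "0.003 0 -0.001 0 0 0 20" --pt "0.003 0 -0.002 0 0 0 20" --pt "0 0 0 0 0 0 20" --pt "0 0 0 0 0 0 20"

```text
time: 10.75
eef_pos: [0.4759, -0.057, 0.0395]
eef_rot: [0.968, -0.065, -0.242, -0.016]
contact_force: [-5.1, 0.1, 1.4]
finger_gap: 0.0311
```

```bash
python3 - <<'E'
from h import *
off=[.0022,0,-.014]
whereis(B2,off)
im,d,K,Rm,t=cam('wrist'); cv2.imwrite('pics/w6.png',im); np.savez('w6.npz',im=im,d=d,K=K,R=Rm,t=t)
E
```

```text
t 10.75 cell in bay mm: x 0.2 y -0.2 z 18.8 tooltilt -0.49 yaw -0.134 F(bay) [-5.1 -0.6  1.4] gap 0.0311 j [ 0.21  0.7  -0.26  1.78  0.1   1.17 -1.79]
```

View pics/w6.png

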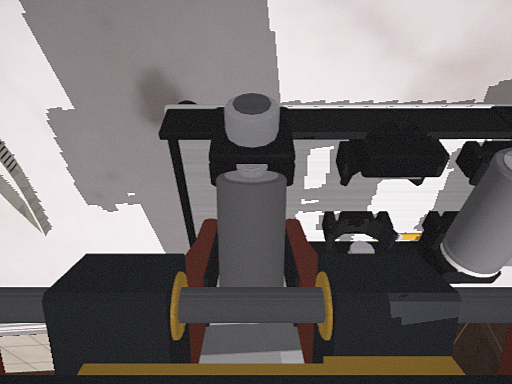

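```bash
python3 - <<'E'
from h import *
off=[.0022,0,-.014]; t=-.489
p,r=chain([(*cellpose(B2,.0027,.0165,t,off),2,20)])
for th,cz in [(20,12.5),(12,8.2),(5,4),(0,.5),(0,-1.5)]: p,r=plan(*cellpose(B2,.0025,cz/1000,-np.radians(th),off),2,20,p,r)
E
```

```text
[[0.002,-0.0,0.0,-0.0,0.0,-0.0,20.0],[0.001,-0.0,0.001,-0.0,0.0,-0.0,20.0]]
end [ 0.4781 -0.0573  0.0373] rot err [-0.      0.0009 -0.0001]
[[0.002,-0.0,0.002,0.0,0.07,-0.0,20.0],[0.002,-0.0,0.002,0.0,0.07,-0.0,20.0]]
end [ 0.4799 -0.0575  0.0319] rot err [ 0.      0.0009 -0.0001]
[[0.002,-0.0,0.002,0.0,0.07,-0.0,20.0],[0.001,-0.0,0.002,0.0,0.07,-0.0,20.0]]
end [ 0.4815 -0.0577  0.0271] rot err [ 0.      0.0005 -0.0001]
[[0.001,-0.0,0.002,0.0,0.061,-0.0,20.0],[0.002,-0.0,0.003,0.0,0.061,-0.0,20.0]]
end [ 0.4836 -0.058   0.0217] rot err [ 0.      0.0006 -0.0001]
[[0.001,-0.0,0.002,0.0,0.044,-0.0,20.0],[0.0,-0.0,0.001,0.0,0.044,-0.0,20.0]]
end [ 0.4844 -0.0581  0.0186] rot err [ 0.0001 -0.0001 -0.0001]
[[0.0,-0.0,0.001,0.0,-0.0,-0.0,20.0],[0.0,-0.0,0.001,0.0,-0.0,-0.0,20.0]]
end [ 0.4844 -0.0581  0.0166] rot err [ 0.0001 -0.0001 -0.0001]
```

carry_out --pt "0.002 0 0 0 0 0 20" --pt "0.001 0 0.001 0 0 0 20" --pt "0 0 0 0 0 0 20" --pt "0 0 0 0 0 0 20"

```text
time: 11.3
eef_pos: [0.4781, -0.0572, 0.0378]
eef_rot: [0.968, -0.065, -0.242, -0.016]
contact_force: [-6.6, 0.8, 6.5]
finger_gap: 0.0311
```

```bash
python3 - <<'E'
from h import *
whereis(B2,[.0022,0,-.014])
E
```

```text
t 11.3 cell in bay mm: x 2.5 y -0.1 z 17.1 tooltilt -0.49 yaw -0.134 F(bay) [-6.7 -0.1  6.5] gap 0.0311 j [ 0.21  0.7  -0.26  1.77  0.1   1.17 -1.79]
```

carry_out --pt "0.002 0 0.001 0 0.07 0 20" --pt "0.002 0 0.002 0 0.07 0 20" --pt "0 0 0 0 0 0 20" --pt "0.002 0 0.002 0 0.07 0 20" --pt "0.001 0 0.002 0 0.07 0 20" --pt "0 0 0 0 0 0 20"

```text
time: 12.05
eef_pos: [0.4798, -0.0575, 0.0277]
eef_rot: [0.992, -0.066, -0.105, -0.007]
contact_force: [-5.5, 1.9, -1.4]
finger_gap: 0.031
```

```bash
python3 - <<'E'
from h import *
whereis(B2,[.0022,0,-.014])
im,d,K,Rm,t=cam('wrist'); cv2.imwrite('pics/w7.png',im); np.savez('w7.npz',im=im,d=d,K=K,R=Rm,t=t)
im,d,K,Rm,t=cam('side'); cv2.imwrite('pics/s7.png',cv2.resize(im[130:260,230:350],None,fx=4.6,fy=4.6,interpolation=cv2.INTER_CUBIC))
E
```

```text
t 12.05 cell in bay mm: x 0.8 y -0.2 z 8.9 tooltilt -0.212 yaw -0.134 F(bay) [-5.7  1.1 -1.4] gap 0.031 j [ 0.22  0.57 -0.27  1.98  0.15  0.83 -1.84]
```

View pics/w7.png

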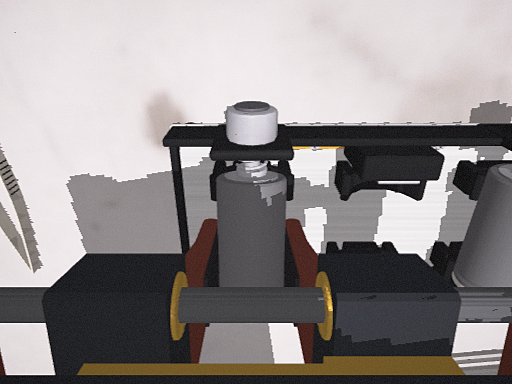

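View pics/s7.png

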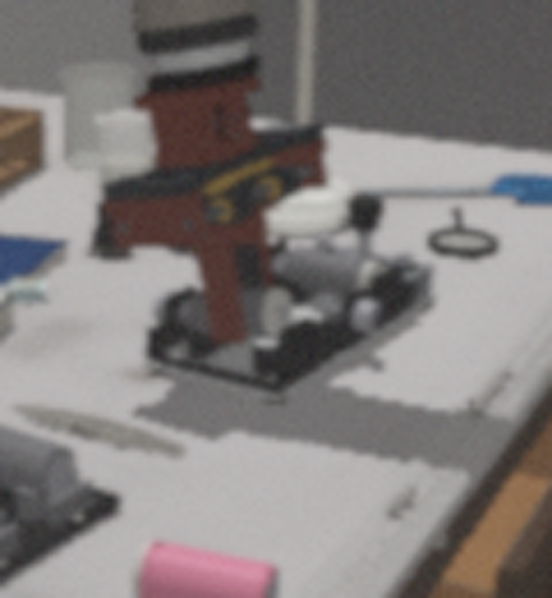

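carry_out --pt "0.002 0 0 0 0 0 20" --pt "0 0 0 0 0 0 20"

```text
time: 12.4
eef_pos: [0.4823, -0.0579, 0.0272]
eef_rot: [0.992, -0.067, -0.106, -0.007]
contact_force: [-7.4, 1.2, 0.9]
finger_gap: 0.0307
```

```bash
python3 - <<'E'
from h import *
off=[.0022,0,-.014]
whereis(B2,off)
p=r=None
for th,cz,n in [(5,4,2),(0,.5,2)]: p,r=plan(*cellpose(B2,.0027,cz/1000,-np.radians(th),off),n,20,p,r)
E
```

```text
t 12.4 cell in bay mm: x 3.3 y -0.2 z 8.4 tooltilt -0.213 yaw -0.134 F(bay) [-7.5  0.2  0.9] gap 0.0307 j [ 0.22  0.57 -0.27  1.97  0.15  0.83 -1.84]
[[0.001,-0.0,0.002,0.0,0.063,-0.0,20.0],[0.001,-0.0,0.003,0.0,0.063,-0.0,20.0]]
end [ 0.4834 -0.058   0.0219] rot err [ 0.0004 -0.0003 -0.    ]
[[0.001,-0.0,0.002,0.0,0.043,0.0,20.0],[0.0,-0.0,0.001,0.0,0.043,0.0,20.0]]
end [ 0.4842 -0.0581  0.0189] rot err [0.0004 0.001  0.    ]
```

carry_out --pt "0.001 0 0.002 0 0.063 0 20" --pt "0.001 0 0.003 0 0.063 0 20" --pt "0 0 0 0 0 0 20" --pt "0.001 0 0.002 0 0.043 0 20" --pt "0.001 0 0.001 0 0.043 0 20" --pt "0 0 0 0 0 0 20"

```text
time: 13.15
eef_pos: [0.4848, -0.0582, 0.0188]
eef_rot: [0.998, -0.067, -0.0, 0.0]
contact_force: [-6.4, 0.9, 0.1]
finger_gap: 0.0311
```

```bash
python3 - <<'E'
from h import *
whereis(B2,[.0022,0,-.014])
im,d,K,Rm,t=cam('wrist'); cv2.imwrite('pics/w8.png',im); np.savez('w8.npz',im=im,d=d,K=K,R=Rm,t=t); W=cloud(d,K,Rm,t)
P=W[160:255,220:285].reshape(-1,3); P=P[(P[:,2]>.03)&(P[:,2]<.09)]
q=P-B2; x=q@EX; zz=q[:,2]
for a,b in [(8,12),(14,18),(20,24),(26,30),(30,34),(34,37)]:
    m=(x>a/1000)&(x<b/1000); print(a,m.sum(),(np.percentile(zz[m],90)*1000).round(1) if m.sum()>5 else '')
E
```

```text
t 13.15 cell in bay mm: x 2.9 y -0.2 z 0.8 tooltilt 0.0 yaw -0.134 F(bay) [-6.5 -0.   0.1] gap 0.0311 j [ 0.19  0.5  -0.24  2.13  0.22  0.54 -1.92]
8 538 19.0
14 561 19.0
20 556 19.1
26 575 19.1
30 589 19.1
34 481 19.0
```

View pics/w8.png

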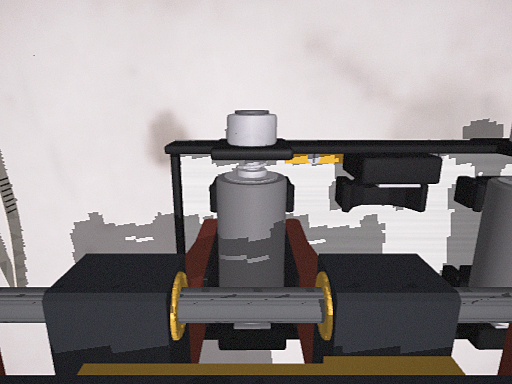

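carry_out --pt "0 0 0.002 0 0 0 20" --pt "0 0 0.001 0 0 0 20" --pt "0 0 0 0 0 0 20" --pt "0 0 0 0 0 0 44" --pt "0 0 0 0 0 0 44" --pt "0 0 -0.005 0 0 0 44" --pt "0 0 -0.03 0 0 0 44" --pt "0 0 -0.03 0 0 0 44" --pt "-0.03 0 -0.04 0 0 0 44" --pt "-0.03 0 -0.03 0 0 0 44" --pt "0 0 0 0 0 0 44"

```text
time: 14.58
eef_pos: [0.4276, -0.0506, 0.153]
eef_rot: [0.998, -0.067, 0.004, 0.001]
contact_force: [0.3, -0.6, -0.1]
finger_gap: 0.0385
```

```bash
cat >> h.py <<'E'
def checkcell(W,B,u0,u1,v0,v1):
    P=W[v0:v1,u0:u1].reshape(-1,3); q=P-B; x=q@EX; y=q@EY; z=q[:,2]
    m=(np.abs(y)<.02)&(np.abs(x)<.038)&(z>.004)&(z<.03); x,y,z=x[m],y[m],z[m]
    s=least_squares(lambda p: np.hypot(y-p[0]-p[1]*x,z-p[2]-p[3]*x)-.016,[0,0,0,0],loss='soft_l1',f_scale=.001)
    t=z>.0125
    print('cell fit y,yaw,z,pitch',s.x.round(4),'x ext',np.percentile(x[t],[0,.5,99.5,100]).round(4),m.sum())
E
python3 - <<'E'
from h import *
whereis(B2,[.0022,0,-.014])
im,d,K,Rm,t=cam('wrist'); cv2.imwrite('pics/w9.png',im); np.savez('w9.npz',im=im,d=d,K=K,R=Rm,t=t); W=cloud(d,K,Rm,t)
checkcell(W,B2,0,512,0,230); checkcell(W,B1-.064*EY,0,512,0,230)
k=(W[...,2]>.06)&(W[...,2]<.1)&(np.hypot(W[...,0]-.461,W[...,1]+.2313)<.025)
print('knob',W[k].mean(0),W[k][:,2].max())
E
```

```text
t 14.57 cell in bay mm: x -54.9 y -0.3 z 135.0 tooltilt 0.007 yaw -0.134 F(bay) [ 0.4 -0.5 -0.1] gap 0.0385 j [ 0.27  0.18 -0.32  2.17  0.08  0.79 -1.82]
cell fit y,yaw,z,pitch [-0.0009  0.0002  0.0019  0.006 ] x ext [-0.0378 -0.0327  0.0334  0.0338] 3459
cell fit y,yaw,z,pitch [-0.0013  0.0017  0.0018  0.0054] x ext [-0.0378 -0.0321  0.0344  0.0345] 3607
knob [ 0.46131321 -0.22684928  0.07690673] 0.0817804290641422
```

View pics/w9.png

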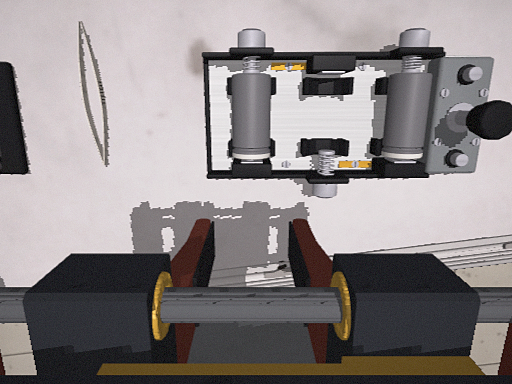

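```bash
python3 - <<'E'
from h import *
yaw=-.15; r=down(yaw,-.489); ex=np.array([np.cos(yaw),np.sin(yaw),0])
g=np.array([.5141,.1899,.032])+.004*ex
tcp=g+r.apply([0,0,.014]); print(tcp)
chain([(tcp+[0,0,.06],r,6,50),(tcp,r,3,50)])
E
```

```text
[0.51155252 0.19028501 0.01964076]
[[0.008,-0.042,0.012,0.001,-0.083,0.003,50.0],[0.01,-0.041,0.011,0.001,-0.083,0.003,50.0],[0.01,-0.042,0.011,0.001,-0.083,0.003,50.0],[0.01,-0.042,0.01,0.001,-0.083,0.003,50.0],[0.012,-0.041,0.009,0.001,-0.083,0.003,50.0],[0.011,-0.042,0.008,0.001,-0.083,0.003,50.0]]
end [0.5111 0.1901 0.0799] rot err [-0.0025  0.0027 -0.0022]
[[0.01,-0.0,0.018,-0.001,0.001,-0.001,50.0],[0.009,-0.0,0.017,-0.001,0.001,-0.001,50.0],[0.01,-0.0,0.018,-0.001,0.001,-0.001,50.0]]
end [0.5117 0.1901 0.0195] rot err [ 0.0005 -0.0003  0.0008]
```

carry_out --pt "0.008 -0.042 0.012 0.001 -0.083 0.003 50" --pt "0.01 -0.041 0.011 0.001 -0.083 0.003 50" --pt "0.01 -0.042 0.011 0.001 -0.083 0.003 50" --pt "0.01 -0.042 0.01 0.001 -0.083 0.003 50" --pt "0.012 -0.041 0.009 0.001 -0.083 0.003 50" --pt "0.011 -0.042 0.008 0 -0.08 0.002 50" --pt "0 0 0 0 0 0 50" --pt "0 0 0 0 0 0 50"

```text
time: 15.62
eef_pos: [0.51, 0.1897, 0.0774]
eef_rot: [0.967, -0.074, -0.243, -0.018]
contact_force: [-0.2, -0.5, -0.2]
finger_gap: 0.0437
```

```bash
python3 - <<'E'
from h import *
o=ctrl.get_obs();print(o['time'],o['eef_pos'])
yaw=-.15; r=down(yaw,-.489); ex=np.array([np.cos(yaw),np.sin(yaw),0]); ey=np.array([-np.sin(yaw),np.cos(yaw),0])
im,d,K,Rm,t=cam('wrist'); cv2.imwrite('pics/w10.png',im); W=cloud(d,K,Rm,t)
c=np.array([.5141,.1889,.032]); P=W[:245].reshape(-1,3)-c; x=P@ex;y=P@ey;z=P[:,2]; m=(abs(y)<.02)&(abs(x)<.042)&(z>.004)&(z<.03); x,y,z=x[m],y[m],z[m]
s=least_squares(lambda p: np.hypot(y-p[0]-p[1]*x,z-p[2]-p[3]*x)-.016,[0,0,0,0],loss='soft_l1',f_scale=.001)
print(s.x.round(4),np.percentile(x[z>.012],[0,1,99,99.5,100]).round(4),m.sum())
g=np.array([.5141,.1899,.032])+.004*ex
plan(g+r.apply([0,0,.014]),r,3,50)
E
```

```text
15.625 [0.51003321 0.18966714 0.07741604]
[-0.0001  0.002   0.0018 -0.0223] [-0.0337 -0.0323  0.0327  0.0328  0.0335] 4905
[[0.01,-0.0,0.017,-0.0,0.001,-0.001,50.0],[0.009,-0.001,0.017,-0.0,0.001,-0.001,50.0],[0.01,-0.0,0.017,-0.0,0.001,-0.001,50.0]]
end [0.5118 0.1899 0.0195] rot err [-0.0009 -0.0001  0.0005]
```

View pics/w10.png

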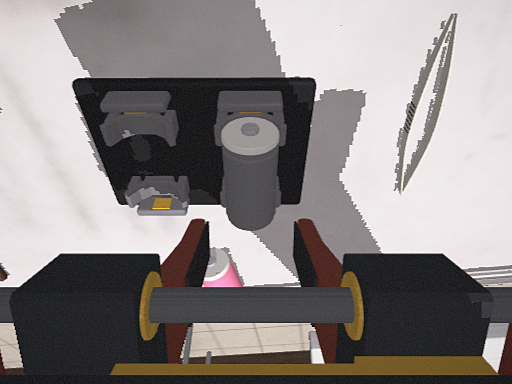

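carry_out --pt "0.01 0 0.017 0 0 0 50" --pt "0.009 -0.001 0.017 0 0 0 50" --pt "0.01 0 0.017 0 0 0 50" --pt "0 0 0 0 0 0 50" --pt "0 0 0 0 0 0 50"

```text
time: 16.3
eef_pos: [0.5118, 0.1914, 0.0203]
eef_rot: [0.967, -0.073, -0.243, -0.019]
contact_force: [0.3, 0.6, 0.0]
finger_gap: 0.0441
```

carry_out --pt "0 0 0 0 0 0 20" --pt "0 0 0 0 0 0 20" --pt "0 0 0 0 0 0 20" --pt "0 0 0 0 0 0 20" --newtons 60

```text
time: 16.8
eef_pos: [0.5121, 0.1908, 0.0207]
eef_rot: [0.967, -0.073, -0.243, -0.019]
contact_force: [0.9, -2.6, 5.7]
finger_gap: 0.0314
```

```bash
python3 - <<'E'
from h import *
o=ctrl.get_obs();print(o['time'],o['eef_pos'],o['contact_force'],o['finger_gap'])
yaw=-.15; ex=np.array([np.cos(yaw),np.sin(yaw),0]); ey=np.array([-np.sin(yaw),np.cos(yaw),0])
im,d,K,Rm,t=cam('wrist'); cv2.imwrite('pics/w11.png',im); W=cloud(d,K,Rm,t)
c=np.array([.5141,.1899,.032])
r=R.from_quat(o['eef_rot']); print('off nominal',r.inv().apply(c-o['eef_pos']).round(4))
P=W[:245].reshape(-1,3)-c; x=P@ex;y=P@ey;z=P[:,2]; m=(abs(y)<.022)&(abs(x)<.042)&(z>.004)&(z<.03); x,y,z=x[m],y[m],z[m]
print(m.sum(),np.percentile(x[z>.012],[98,99,99.5,100]).round(4),np.percentile(y,[1,99]))
# rel view-4: flat end of L at .0376 from TCP
a=cellpose(B1,.010,.05,0,[-.0035,0,-.0121])
p0=o['eef_pos']; 
up=p0+[0,0,.07]
chain([(up,r,3,20),(a[0]+[0,0,.03],a[1],6,20),(a[0]-[0,0,.01],a[1],2,20)])
E
```

```text
16.8 [0.51208853 0.19083185 0.02072339] [ 0.92404831 -2.55272684  5.72733047] 0.031366851314438456
off nominal [-0.0034  0.0006 -0.0109]
2716 [0.0333 0.0334 0.0335 0.034 ] [-0.0207181  0.020784 ]
[[-0.011,-0.0,-0.021,0.0,0.0,-0.0,20.0],[-0.011,-0.0,-0.02,0.0,0.0,-0.0,20.0],[-0.011,-0.0,-0.021,0.0,0.0,-0.0,20.0]]
end [0.5122 0.1908 0.091 ] rot err [ 0.  0. -0.]
[[0.003,0.052,-0.003,-0.001,0.082,-0.003,20.0],[0.003,0.053,-0.003,-0.001,0.082,-0.003,20.0],[0.003,0.052,-0.003,-0.001,0.082,-0.003,20.0],[0.003,0.052,-0.002,-0.001,0.082,-0.003,20.0],[0.003,0.053,-0.002,-0.001,0.082,-0.003,20.0],[0.003,0.052,-0.002,-0.001,0.082,-0.003,20.0]]
end [ 0.4887 -0.1231  0.0998] rot err [ 0.0009 -0.0006  0.001 ]
[[0.0,-0.0,0.02,0.0,-0.0,0.001,20.0],[0.0,-0.0,0.02,0.0,-0.0,0.001,20.0]]
end [ 0.4887 -0.1231  0.0598] rot err [ 0.0009 -0.0006 -0.001 ]
```

View pics/w11.png

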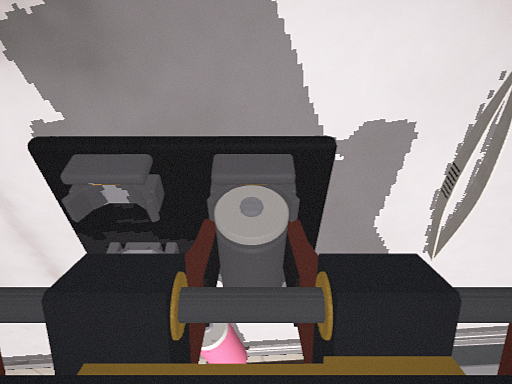

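carry_out --pt "-0.011 0 -0.021 0 0 0 20" --pt "-0.011 0 -0.021 0 0 0 20" --pt "-0.011 0 -0.021 0 0 0 20" --pt "0.003 0.052 -0.003 -0.001 0.082 -0.003 20" --pt "0.003 0.053 -0.003 -0.001 0.082 -0.003 20" --pt "0.003 0.052 -0.003 -0.001 0.082 -0.003 20" --pt "0.003 0.052 -0.002 -0.001 0.082 -0.003 20" --pt "0.003 0.053 -0.002 -0.001 0.082 -0.003 20" --pt "0.003 0.052 -0.002 0 0.082 -0.003 20" --pt "0 0 0 0 0 0 20" --pt "0 0 0.02 0 0 0 20" --pt "0 0 0.015 0 0 0 20" --pt "0 0 0 0 0 0 20"

```text
time: 18.48
eef_pos: [0.4883, -0.1217, 0.0643]
eef_rot: [0.998, -0.066, -0.001, -0.001]
contact_force: [0.6, 0.4, -0.9]
finger_gap: 0.0312
```

```bash
python3 - <<'E'
from h import *
off=[-.003,0,-.0112]
whereis(B1,off)
im,d,K,Rm,t=cam('wrist'); cv2.imwrite('pics/w12.png',im); np.savez('w12.npz',im=im,d=d,K=K,R=Rm,t=t); W=cloud(d,K,Rm,t)
o=ctrl.get_obs(); print('tcp ey',o['eef_pos']@EY,'B1',B1@EY)
im,d,K,Rm,t=cam('side'); cv2.imwrite('pics/s12.png',cv2.resize(im[130:260,230:350],None,fx=4.6,fy=4.6,interpolation=cv2.INTER_CUBIC))
E
```

```text
t 18.48 cell in bay mm: x 9.6 y 1.3 z 43.6 tooltilt -0.002 yaw -0.132 F(bay) [ 0.6  0.5 -0.9] gap 0.0312 j [ 0.35  0.44 -0.28  2.07  0.19  0.66 -1.76]
tcp ey -0.055475541823130636 B1 -0.05667714522430617
```

View pics/w12.png

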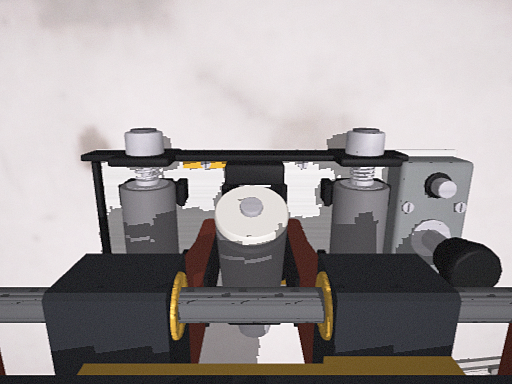

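View pics/s12.png

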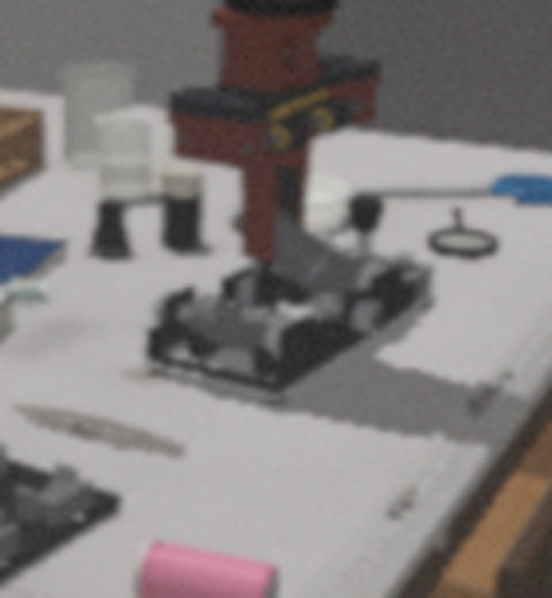

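```bash
python3 - <<'E'
from h import *
z=np.load('w12.npz'); W=cloud(z['d'],z['K'],z['R'],z['t']); im=z['im']
P=W[180:246,210:295].reshape(-1,3); c=im[180:246,210:295].reshape(-1,3).min(1)
q=np.c_[(P-B1)@EX,(P-B1)@EY,P[:,2]-.032]; ok=np.isfinite(q[:,2])&(q[:,2]>.03); 
w=ok&(c>120); Q=q[w]; print(len(Q),'face centroid',Q.mean(0).round(4),'ext',Q.min(0).round(4),Q.max(0).round(4))
n=np.linalg.svd(Q-Q.mean(0),full_matrices=False)[2][2]; n*=np.sign(n[0]); print('normal',n.round(3),'tilt',np.degrees(np.arcsin(n[2])))
g=ok&(c<=120); Q=q[g]; print('body y ext',np.percentile(Q[:,1],[1,99]).round(4))
for n2,(B,u0,u1) in {'f':(B1-.064*EY,330,395),'2':(B2,115,185)}.items(): checkcell(W,B,u0,u1,175,252)
E
```

```text
3527 face centroid [0.0362 0.0009 0.0634] ext [ 0.0236 -0.0151  0.0409] [0.0449 0.0188 0.0754]
normal [0.858 0.014 0.513] tilt 30.86362395534499
body y ext [-0.0203  0.021 ]
cell fit y,yaw,z,pitch [-0.0013  0.0076  0.0024 -0.0308] x ext [-0.005  -0.0037  0.0347  0.035 ] 3661
cell fit y,yaw,z,pitch [-0.0009 -0.0001  0.0024 -0.031 ] x ext [-0.0052 -0.0041  0.0342  0.0346] 3663
```

carry_out --pt "0 0.002 0.008 0 0 -0.002 20" --pt "0 0 0.008 0 0 0 20" --pt "0 0 0.008 0 0 0 20" --pt "0 0 0 0 0 0 20" --pt "-0.003 0 0 0 0 0 20" --pt "-0.003 0 0 0 0 0 20" --pt "-0.003 0 0 0 0 0 20" --pt "-0.001 0 0 0 0 0 20" --pt "0 0 0 0 0 0 20" --pt "0 0 0 0 0 0 20"

```text
time: 19.82
eef_pos: [0.4793, -0.1235, 0.0414]
eef_rot: [0.998, -0.065, 0.001, -0.0]
contact_force: [3.7, -0.7, -1.1]
finger_gap: 0.031
```

```bash
python3 - <<'E'
from h import *
off=[-.003,0,-.0112]
whereis(B1,off)
im,d,K,Rm,t=cam('wrist'); cv2.imwrite('pics/w13.png',im)
E
```

```text
t 19.82 cell in bay mm: x 0.9 y -1.7 z 20.5 tooltilt 0.001 yaw -0.131 F(bay) [ 3.7 -0.2 -1.1] gap 0.031 j [ 0.35  0.46 -0.27  2.11  0.21  0.6  -1.77]
```

View pics/w13.png

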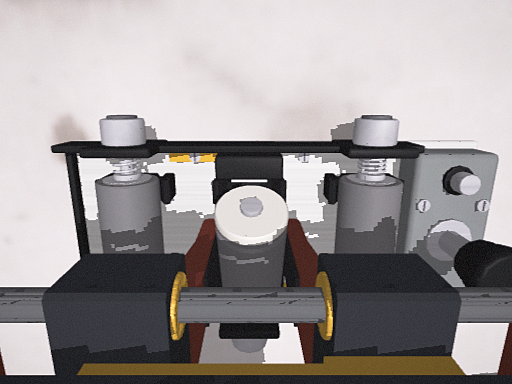

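carry_out --pt "-0.002 -0.001 0.002 0 0 0 20" --pt "-0.0015 0 0.001 0 0 0 20" --pt "0 0 0 0 0 0 20" --pt "0 0 0 0 0 0 20"

```text
time: 20.38
eef_pos: [0.4765, -0.122, 0.0386]
eef_rot: [0.998, -0.065, 0.001, -0.0]
contact_force: [4.7, -0.3, 4.6]
finger_gap: 0.0313
```

```bash
python3 - <<'E'
from h import *
off=[-.003,0,-.0112]
whereis(B1,off)
p=r=None
for th,cz in [(8,12.8),(16,8.7),(23,4.8),(28,1.0)]: p,r=plan(*cellpose(B1,-.0027,cz/1000,-np.radians(th),off,cy=-.0005),2,20,p,r)
E
```

```text
t 20.38 cell in bay mm: x -2.1 y -0.6 z 17.8 tooltilt 0.002 yaw -0.131 F(bay) [4.7 0.4 4.6] gap 0.0313 j [ 0.34  0.46 -0.27  2.12  0.22  0.58 -1.78]
[[-0.001,-0.0,0.003,-0.0,-0.071,0.002,20.0],[-0.001,-0.0,0.002,-0.0,-0.071,0.002,20.0]]
end [ 0.4744 -0.1218  0.0337] rot err [-0.0004  0.0001 -0.0007]
[[-0.001,-0.0,0.002,-0.0,-0.07,-0.0,20.0],[0.0,-0.0,0.003,-0.0,-0.07,-0.0,20.0]]
end [ 0.4725 -0.1215  0.0289] rot err [-0.0005  0.0004 -0.0007]
[[-0.0,-0.0,0.002,-0.0,-0.061,-0.0,20.0],[-0.0,-0.0,0.002,-0.0,-0.061,-0.0,20.0]]
end [ 0.4713 -0.1213  0.0251] rot err [-0.0006  0.0003 -0.0006]
[[0.0,-0.0,0.002,-0.0,-0.043,-0.0,20.0],[0.0,-0.0,0.002,-0.0,-0.043,-0.0,20.0]]
end [ 0.4697 -0.1211  0.0215] rot err [-0.0006 -0.001  -0.0005]
```

carry_out --pt "-0.002 0 0.002 0 -0.071 0 20" --pt "-0.001 0 0.002 0 -0.071 0 20" --pt "0 0 0 0 0 0 20" --pt "0 0 0 0 0 0 20"

```text
time: 20.88
eef_pos: [0.4733, -0.1216, 0.0341]
eef_rot: [0.995, -0.065, -0.07, -0.005]
contact_force: [5.2, -2.3, 1.4]
finger_gap: 0.0314
```

```bash
python3 - <<'E'
from h import *
off=[-.003,0,-.0112]
whereis(B1,off)
p=r=None
for th,cz in [(16,8.7),(23,4.8),(28,1.0)]: p,r=plan(*cellpose(B1,-.0033,cz/1000,-np.radians(th),off,cy=-.0005),2,20,p,r)
im,d,K,Rm,t=cam('wrist'); cv2.imwrite('pics/w14.png',im)
E
```

```text
t 20.88 cell in bay mm: x -3.7 y -0.6 z 13.6 tooltilt -0.14 yaw -0.131 F(bay) [ 5.5 -1.5  1.4] gap 0.0314 j [ 0.34  0.53 -0.27  2.02  0.19  0.76 -1.75]
[[-0.0,-0.0,0.003,-0.0,-0.07,0.002,20.0],[-0.0,-0.0,0.002,-0.0,-0.07,0.002,20.0]]
end [ 0.4725 -0.1215  0.0291] rot err [-0.0002  0.001  -0.0007]
[[-0.0,-0.0,0.002,-0.0,-0.061,-0.0,20.0],[-0.001,-0.0,0.002,-0.0,-0.061,-0.0,20.0]]
end [ 0.4704 -0.1212  0.0257] rot err [-0.0003  0.0008 -0.0007]
[[0.0,-0.0,0.002,-0.0,-0.043,-0.0,20.0],[0.001,-0.0,0.002,-0.0,-0.043,-0.0,20.0]]
end [ 0.4696 -0.1211  0.0216] rot err [-0.0003 -0.0005 -0.0007]
```

View pics/w14.png

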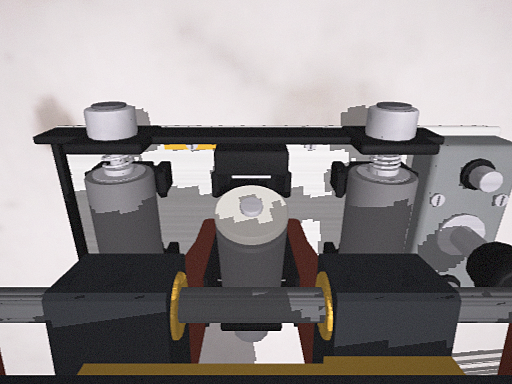

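```bash
python3 - <<'E'
from h import *
whereis(B1,[-.003,0,-.0112])
im,d,K,Rm,t=cam('wrist'); W=cloud(d,K,Rm,t); np.savez('w14.npz',im=im,d=d,K=K,R=Rm,t=t)
def q(P): return np.c_[(P-B1)@EX,(P-B1)@EY,P[:,2]-.032]*1000
print('button',np.median(q(W[201:209,245:256].reshape(-1,3)),0).round(1))
Q=q(W[183:245,212:292].reshape(-1,3)); c=im[183:245,212:292].reshape(-1,3).min(1)
w=(c>110)&np.isfinite(Q[:,0]); A=Q[w]; print(A.min(0).round(1),A.max(0).round(1)); n=np.linalg.svd(A-A.mean(0),full_matrices=False)[2][2]; print(n.round(3), np.degrees(np.arcsin(abs(n[2]))))
for v in range(185,240,4): print(v,q(W[v,246:256]).mean(0).round(1), end=' ')
print()
print('contact plate',q(W[177,235:270]).mean(0).round(1),q(W[160:170,235:270].reshape(-1,3)).mean(0).round(1))
for B,u0,u1 in [(B1-.064*EY,340,420),(B2,80,160)]: checkcell(W,B,u0,u1,160,252)
E
```

```text
t 20.93 cell in bay mm: x -3.7 y -0.6 z 13.6 tooltilt -0.14 yaw -0.131 F(bay) [ 5.4 -0.6  0.8] gap 0.0306 j [ 0.34  0.53 -0.27  2.02  0.19  0.76 -1.75]
button [28.9 -0.6 28.2]
[ -3.4 -24.9 -22.2] [31.8 22.1 42.8]
[-0.985 -0.009  0.172] 9.92373630503254
185 [30.2 -0.7  9.7] 189 [30.3 -0.8 14.6] 193 [29.6 -0.8 17.5] 197 [30.2 -0.8 23.1] 201 [29.5 -0.8 25.9] 205 [28.8 -0.8 28.4] 209 [28.  -0.9 30.5] 213 [26.7 -0.9 31.5] 217 [24.5 -0.9 31. ] 221 [23.9 -0.9 33.2] 225 [23.2 -0.9 35.5] 229 [22.3 -0.9 37.1] 233 [21.6 -0.9 39. ] 237 [20.9 -0.9 41. ] 
contact plate [34.8 -1.5 11. ] [41.2 -1.4 12.1]
cell fit y,yaw,z,pitch [-0.0014  0.013   0.0025 -0.0421] x ext [-0.0042 -0.0027  0.0348  0.0353] 5230
cell fit y,yaw,z,pitch [-0.0008 -0.0066  0.0025 -0.0427] x ext [-0.0046 -0.0033  0.0344  0.0348] 5239
```

```bash
python3 - <<'E'
from h import *
off=[-.003,0,-.0112]
p=r=None
for th,cz in [(16,8.7),(23,4.8),(28,1.0)]: p,r=plan(*cellpose(B1,-.0028,cz/1000,-np.radians(th),off,cy=-.0003),2,20,p,r)
E
```

```text
[[0.0,-0.0,0.003,-0.0,-0.07,0.002,20.0],[0.0,-0.0,0.002,-0.0,-0.07,0.002,20.0]]
end [ 0.4724 -0.1215  0.0292] rot err [-0.0001  0.0008 -0.0008]
[[-0.0,-0.0,0.002,-0.0,-0.061,-0.0,20.0],[-0.0,-0.0,0.002,-0.0,-0.061,-0.0,20.0]]
end [ 0.4712 -0.1214  0.0254] rot err [-0.0002  0.0006 -0.0007]
[[0.0,-0.0,0.002,-0.0,-0.043,-0.0,20.0],[0.001,-0.0,0.002,-0.0,-0.043,-0.0,20.0]]
end [ 0.4705 -0.1213  0.0213] rot err [-0.0003 -0.0006 -0.0007]
```

carry_out --pt "0 0 0.003 0 -0.07 -0.001 20" --pt "0 0 0.002 0 -0.07 -0.001 20" --pt "0 0 0 0 0 0 20"

```text
time: 21.35
eef_pos: [0.4729, -0.1215, 0.0287]
eef_rot: [0.988, -0.064, -0.14, -0.01]
contact_force: [5.1, -1.6, 2.4]
finger_gap: 0.0308
```

```bash
cat > m.py <<'E'
from h import *
whereis(B1,[-.003,0,-.0112])
im,d,K,Rm,t=cam('wrist'); W=cloud(d,K,Rm,t); cv2.imwrite('pics/w15.png',im)
def q(P): return np.c_[(P-B1)@EX,(P-B1)@EY,P[:,2]-.032]*1000
for v in range(165,250,5): print(v,q(W[v,247:255]).mean(0).round(1), end=' ')
off=[-.003,0,-.0112]
p=r=None
for th,cz in [(23,4.8),(28,1.0)]: p,r=plan(*cellpose(B1,-.0028,cz/1000,-np.radians(th),off,cy=-.0003),2,20,p,r)
E
python3 m.py
```

```text
t 21.35 cell in bay mm: x -2.4 y -0.5 z 8.3 tooltilt -0.281 yaw -0.129 F(bay) [ 5.3 -0.9  2.4] gap 0.0308 j [ 0.33  0.61 -0.27  1.91  0.17  0.93 -1.74]
165 [47.1 -0.6 11.8] 170 [44.8 -0.6 12. ] 175 [42.6 -0.6 12.2] 180 [40.1 -0.6 12.1] 185 [37.6 -0.6 12. ] 190 [34.5 -0.6 11. ] 195 [nan nan nan] 200 [32.4 -0.7 15.7] 205 [31.6 -0.7 18.4] 210 [30.9 -0.7 21.1] 215 [28.8 -0.7 21.7] 220 [27.4 -0.7 23.3] 225 [27.1 -0.7 26.3] 230 [26.5 -0.7 28.8] 235 [25.7 -0.7 31. ] 240 [24.3 -0.8 32.3] 245 [21.1 -0.8 31.6] [[-0.0,-0.0,0.002,0.0,-0.06,0.003,20.0],[-0.0,-0.0,0.002,0.0,-0.06,0.003,20.0]]
end [ 0.4714 -0.1213  0.025 ] rot err [ 0.0004 -0.0007 -0.0008]
[[0.0,-0.0,0.002,0.0,-0.044,-0.0,20.0],[0.0,-0.0,0.002,0.0,-0.044,-0.0,20.0]]
end [ 0.4698 -0.1211  0.0214] rot err [ 0.0004  0.0001 -0.0008]
```

View pics/w15.png

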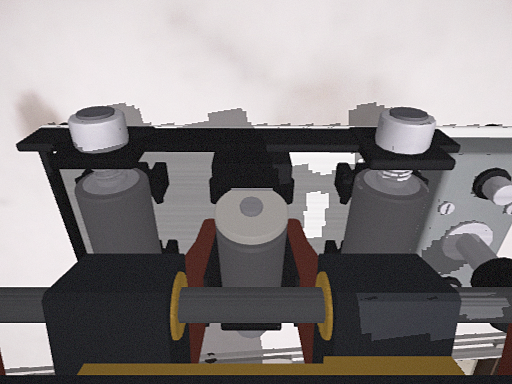

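carry_out --pt "-0.001 0 0.002 0 -0.06 0 20" --pt "0 0 0.002 0 -0.06 0 20" --pt "0 0 0 0 0 0 20"

```text
time: 21.78
eef_pos: [0.4704, -0.1211, 0.0249]
eef_rot: [0.978, -0.063, -0.199, -0.013]
contact_force: [5.8, -1.7, -1.6]
finger_gap: 0.0313
```

```bash
sed -i 's/(23,4.8),//; s/w15/w16/' m.py; python3 m.py
```

```text
t 21.77 cell in bay mm: x -3.6 y -0.5 z 4.3 tooltilt -0.401 yaw -0.128 F(bay) [ 6.  -0.9 -1.6] gap 0.0313 j [ 0.32  0.68 -0.26  1.83  0.16  1.06 -1.73]
165 [47.9 -0.6  5. ] 170 [47.7 -0.6  8.3] 175 [47.3 -0.6 11.1] 180 [45.4 -0.7 11.8] 185 [43.1 -0.7 11.9] 190 [40.8 -0.7 12.3] 195 [38.  -0.7 12. ] 200 [nan nan nan] 205 [31.2 -0.7 10.3] 210 [nan nan nan] 215 [nan nan nan] 220 [27.6 -0.7 15.6] 225 [27.5 -0.8 18.4] 230 [27.1 -0.8 20.9] 235 [26.9 -0.8 23.5] 240 [25.7 -0.8 25. ] 245 [22.2 -0.8 24.5] [[0.001,-0.0,0.002,0.001,-0.044,0.003,20.0],[0.0,-0.0,0.001,0.001,-0.044,0.003,20.0]]
end [ 0.47   -0.1211  0.0219] rot err [-0.001   0.0001 -0.0008]
```

View pics/w16.png

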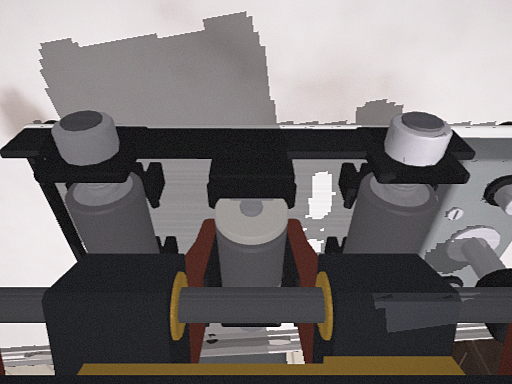

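carry_out --pt "0.001 0 0.002 0 -0.044 0 20" --pt "0 0 0.002 0 -0.044 0 20" --pt "0 0 0 0 0 0 20" --pt "0.001 0 0.002 0 0 0 20" --pt "0 0 0.001 0 0 0 20" --pt "0 0 0 0 0 0 20"

```text
time: 22.58
eef_pos: [0.4694, -0.121, 0.0205]
eef_rot: [0.968, -0.062, -0.241, -0.016]
contact_force: [6.0, -0.8, 18.0]
finger_gap: 0.031
```

```bash
sed -i 's/w16/w17/' m.py; cat >>m.py <<'E'
checkcell(W,B1,205,300,160,252)
E
python3 m.py
```

```text
t 22.57 cell in bay mm: x -3.6 y -0.5 z -0.2 tooltilt -0.488 yaw -0.128 F(bay) [ 6.  0. 18.] gap 0.031 j [ 0.31  0.73 -0.25  1.77  0.15  1.16 -1.72]
165 [50.6 -0.6 -0.2] 170 [48.  -0.6 -0.2] 175 [48.  -0.6  2.8] 180 [47.7 -0.6  5.3] 185 [nan nan nan] 190 [47.8 -0.6 11. ] 195 [46.2 -0.6 12. ] 200 [43.8 -0.6 12.2] 205 [40.9 -0.7 12. ] 210 [38.5 -0.7 12.3] 215 [29.4 -0.7  6.6] 220 [28.1 -0.7  8.2] 225 [28.1 -0.7 11. ] 230 [28.5 -0.7 13.9] 235 [28.2 -0.7 16.3] 240 [27.  -0.7 17.8] 245 [23.6 -0.8 17.7] [[0.0,-0.0,-0.001,0.001,-0.0,0.002,20.0],[0.0,-0.0,-0.0,0.001,-0.0,0.002,20.0]]
end [ 0.4699 -0.1211  0.0214] rot err [-0.0003 -0.0006  0.0008]
cell fit y,yaw,z,pitch [-0.001   0.0032  0.0081 -0.321 ] x ext [0.0128 0.0137 0.0297 0.0378] 3295
```

View pics/w17.png

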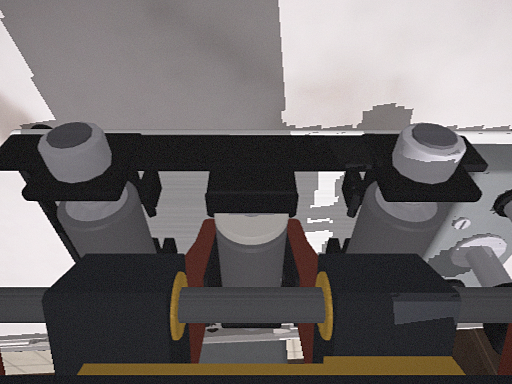

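carry_out --pt "0 0 0 0 0 0 44" --pt "0 0 0 0 0 0 44" --pt "0 0 0 0 0 0 44" --pt "0 0 -0.01 0 0 0 44" --pt "0 0 -0.03 0 0 0 44" --pt "-0.01 0 -0.03 0 0.163 0 44" --pt "-0.04 0 -0.03 0 0.163 0 44" --pt "-0.04 0 -0.02 0 0.163 0 44" --pt "0 0 0 0 0 0 44" --pt "0 0 0 0 0 0 44"

```text
time: 23.88
eef_pos: [0.4287, -0.1162, 0.1537]
eef_rot: [0.998, -0.065, 0.001, -0.0]
contact_force: [1.2, 0.8, -0.3]
finger_gap: 0.0388
```

```bash
python3 - <<'E'
from h import *
whereis(B1,[0,0,0])
im,d,K,Rm,t=cam('wrist'); cv2.imwrite('pics/w18.png',im); W=cloud(d,K,Rm,t)
for B in (B2,B1,B1-.064*EY): checkcell(W,B,0,512,0,230)
k=(W[...,2]>.06)&(W[...,2]<.1)&(np.hypot(W[...,0]-.461,W[...,1]+.2313)<.025)
print('knob',W[k].mean(0),W[k][:,2].max(),ctrl.get_obs()['eef_pos'])
E
```

```text
t 23.88 cell in bay mm: x -47.2 y -1.2 z 121.7 tooltilt 0.001 yaw -0.129 F(bay) [ 1.1  1.  -0.3] gap 0.0388 j [ 0.42  0.21 -0.33  2.14  0.09  0.81 -1.67]
cell fit y,yaw,z,pitch [-0.001   0.0035  0.0019  0.0041] x ext [-0.0377 -0.0327  0.0336  0.0337] 3424
cell fit y,yaw,z,pitch [-0.0013  0.0038  0.0018 -0.0114] x ext [-0.0352 -0.0346  0.037   0.0378] 3391
cell fit y,yaw,z,pitch [-0.0013  0.0021  0.0019  0.0056] x ext [-0.0378 -0.0322  0.0343  0.0344] 3433
knob [ 0.46138783 -0.22924896  0.07827859] 0.08175721164444806 [ 0.42954541 -0.11609202  0.15310072]
```

View pics/w18.png

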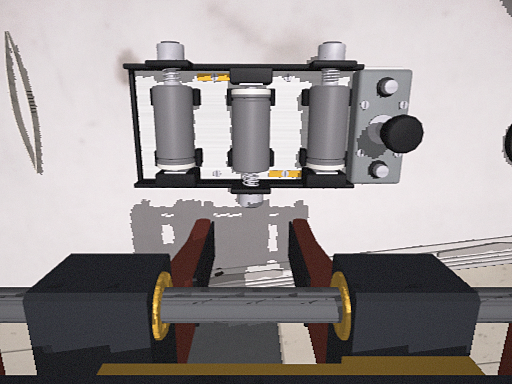

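```bash
python3 - <<'E'
from h import *
p,r=plan([.461,-.2305,.12],down(YAW),3,0)
p,r=plan([.461,-.2305,.088],down(YAW),2,0,p,r)
E
```

```text
[[0.015,0.036,0.011,-0.0,-0.0,0.002,0.0],[0.016,0.037,0.011,-0.0,-0.0,0.002,0.0],[0.015,0.036,0.011,-0.0,-0.0,0.002,0.0]]
end [ 0.4609 -0.2301  0.12  ] rot err [-0.0012 -0.0002 -0.0009]
[[0.0,0.0,0.016,-0.001,-0.0,-0.0,0.0],[0.0,0.0,0.016,-0.001,-0.0,-0.0,0.0]]
end [ 0.4609 -0.2301  0.088 ] rot err [ 0.0008 -0.0002 -0.0009]
```

carry_out --pt "0.015 0.036 0.011 0 0 0.002 0" --pt "0.016 0.037 0.011 0 0 0.002 0" --pt "0.015 0.036 0.011 0 0 0.002 0" --pt "0 0 0 0 0 0 0" --pt "0 0 0 0 0 0 0" --pt "0 0 0.016 0 0 0 0" --pt "0 0 0.016 0 0 0 0" --pt "0 0 0 0 0 0 0"

```text
time: 24.92
eef_pos: [0.458, -0.2289, 0.0857]
eef_rot: [0.998, -0.067, -0.002, -0.001]
contact_force: [0.0, 0.1, -0.2]
finger_gap: 0.0004
```

carry_out --pt "0.003 0.001 0.004 0 0 0 0" --pt "0 0 0.005 0 0 0 0" --pt "0 0 0.005 0 0 0 0" --pt "0 0 0.004 0 0 0 0" --pt "0 0 0.003 0 0 0 0" --pt "0 0 0.001 0 0 0 0" --pt "0 0 0 0 0 0 0"

```text
time: 25.8
eef_pos: [0.4619, -0.2313, 0.0652]
eef_rot: [0.998, -0.067, -0.001, -0.001]
contact_force: [-0.0, -0.5, 0.4]
finger_gap: 0.0
```

carry_out --pt "0 0 0.002 0 0 0 0" --pt "0 0 0.001 0 0 0 0" --pt "0 0 0 0 0 0 0"

```text
time: 26.18
eef_pos: [0.4625, -0.2315, 0.064]
eef_rot: [0.998, -0.068, -0.0, -0.0]
contact_force: [-5.1, 2.1, 18.0]
finger_gap: 0.0001
```

Home at nominal height (tip 0.064, 18 N). Retreat and check.

carry_out --pt "0 0 -0.03 0 0 0 0" --pt "0 0 -0.03 0 0 0 0" --pt "-0.01 -0.035 -0.025 0 0 0 0" --pt "-0.01 -0.035 -0.015 0 0 0 0" --pt "-0.015 -0.035 0 0 0 0 0" --pt "0 0 0 0 0 0 0" --pt "0 0 0 0 0 0 0"

```text
time: 27.05
eef_pos: [0.4418, -0.1233, 0.1626]
eef_rot: [0.998, -0.068, -0.0, -0.0]
contact_force: [-0.5, -0.1, 0.9]
finger_gap: 0.0005
```

```bash
python3 - <<'E'
from h import *
print(ctrl.get_obs()['eef_pos'],ctrl.get_obs()['contact_force'])
im,d,K,Rm,t=cam('wrist'); cv2.imwrite('pics/w19.png',im); W=cloud(d,K,Rm,t)
for B in (B2,B1,B1-.064*EY): checkcell(W,B,0,512,0,230)
k=(W[...,2]>.055)&(W[...,2]<.1)&(np.hypot(W[...,0]-.461,W[...,1]+.2313)<.025)
print('knob',W[k].mean(0),W[k][:,2].max())
E
```

```text
[ 0.4417679  -0.12329775  0.16256853] [-0.49936495 -0.13143398  0.93464859]
cell fit y,yaw,z,pitch [-0.001   0.0021  0.0019  0.0052] x ext [-0.038  -0.0326  0.0341  0.0341] 3102
cell fit y,yaw,z,pitch [-0.0014  0.0036  0.0018 -0.0118] x ext [-0.0349 -0.0343  0.0371  0.0379] 3038
cell fit y,yaw,z,pitch [-0.0013  0.0051  0.0019  0.0054] x ext [-0.038  -0.0327  0.0339  0.034 ] 3125
knob [ 0.46148874 -0.22976648  0.06475684] 0.06817629480629912
```

View pics/w19.png

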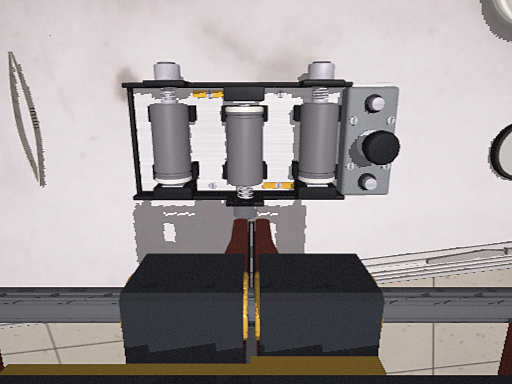

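Both cells lie seated like the fitted one: bay_2 with its collar at the bottom (around 175,182), bay_1 with its collar at the top (around 246,112). The knob, at (381,147), is back at its home height.

```bash
python3 -c "
from plant import ctrl
print(ctrl.hand_in())"
```

```text
the job is handed in; nothing more can be done
None
```

The job is done and handed in at about 27 s of the 67 s allowed. I pulled the isolator out, fitted one cell in bay_2 and one in bay_1 with the tilt-and-swing method, and pushed the isolator home.

- **Cells:** in the last wrist picture both lie level and at the same height as the cell that was already fitted. Each is within about 1.5 mm of its bay's centre, with its button towards the fixed contact.
- **Height reading:** the wrist camera reads all three cells about 2 mm high. I took this as camera bias, because the cell that was already fitted shows it too.
- **Bay_1 pitch:** the fit for the bay_1 cell shows about 0.017 rad more pitch than its neighbours. That is well under the 0.08 rad limit, and I think points on the contact block caused it.
- **Isolator:** the knob top measured 65 mm high after the final push, against 78 mm when pulled out. The finger tips stopped at the nominal home height of 64 mm with 18 N on them.
- **Robot and bystanders:** the gripper was clear of everything when I handed in. I saw no sign that a bystander had moved, but I did not measure their positions afterwards.

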